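# Put the ferrite cores away and scrape the solder plate clean

### The job

The soldering batch is done, so tidy the station. First put each ferrite core away upright, resting on the floor of the nest that shows its own outline, and grip these brittle cores lightly (no more than about 30 N on each finger); only then take the scraper block, sweep every lump of dross off the plate into the catch tray without bearing down hard on the plate (under 30 N) or touching the dross with the fingers, and stand the scraper back in its holder. Leave the solder spool, flux bottle and screwdriver where they are.

Things in the scene. Friction and masses are not known exactly. Their poses are not given: they have to be found in the camera images.
- core_pot: dark grey ferrite pot core, a solid upright cylinder, 44 mm diameter, 32 mm high, about 0.11 kg. Brittle: the fingers' force on it (both pads added) must never pass 90 N; grip with 20 to 30 N per finger. Origin: centre of its underside, z up. Starts upright on the table on the robot's right; may be absent
- core_block: dark grey ferrite block core with copper windows in its sides, a box 54 (x) x 30 (y) x 32 mm high, about 0.13 kg. Brittle: the fingers' force on it (both pads added) must never pass 90 N; grip with 20 to 30 N per finger. Origin: centre of its underside, z up. Starts upright on the table on the robot's right; may be absent
- core_ring: dark grey ferrite ring, 54 mm outside diameter, 28 mm hole, 28 mm high, axis upright, about 0.13 kg. Brittle: the fingers' force on it (both pads added) must never pass 90 N; grip with 20 to 30 N per finger. Origin: centre of its underside, z up. Starts upright on the table on the robot's right; may be absent
- core_bar: dark grey ferrite bar, a box 70 (x) x 18 (y) x 30 mm high, about 0.12 kg. Brittle: the fingers' force on it (both pads added) must never pass 90 N; grip with 20 to 30 N per finger. Origin: centre of its underside, z up. Starts upright on the table on the robot's right; may be absent
- nest_pot: fixed grey nest, a shallow open pocket, inside 58 x 58 mm (x by y), floor 3 mm and wall tops 11 mm above the table, walls 5 mm thick. A white label tab beyond its +x wall and a white patch on its floor show the outline of its own core. Origin: centre of its underside. On the left of the table; the nests trade places from start to start
- nest_block: fixed grey nest, a shallow open pocket, inside 68 x 44 mm (x by y), floor 3 mm and wall tops 11 mm above the table, walls 5 mm thick. A white label tab beyond its +x wall and a white patch on its floor show the outline of its own core. Origin: centre of its underside. On the left of the table; the nests trade places from start to start
- nest_ring: fixed grey nest, a shallow open pocket, inside 68 x 68 mm (x by y), floor 3 mm and wall tops 11 mm above the table, walls 5 mm thick. A white label tab beyond its +x wall and a white patch on its floor show the outline of its own core. Origin: centre of its underside. On the left of the table; the nests trade places from start to start
- nest_bar: fixed grey nest, a shallow open pocket, inside 84 x 32 mm (x by y), floor 3 mm and wall tops 11 mm above the table, walls 5 mm thick. A white label tab beyond its +x wall and a white patch on its floor show the outline of its own core. Origin: centre of its underside. On the left of the table; the nests trade places from start to start
- station: fixed soldering plate, catch tray at its far end. Plate: dark steel channel, top 40 mm above the table, station x from -100 to +100, y from -65 to +65 mm; rims 12 mm high, 6 mm thick along both sides and the near (-x) end; far (+x) end open. Origin: on the table under the plate's centre; x away from the robot to the tray. Scraper must not press on it over 30 N (it may ride 2 to 3 mm above it)
- plate (a point): centre of the plate's top face, on the station; axes as the station's
- plate_edge (a point): middle of the plate's open far edge, at its top face: things pushed past it drop into the tray
- tray (a point): centre of the catch tray's inner floor, 3 mm above the table; the grey tray spans station x from 100 to 214, y from -75 to 75 mm; its wall tops are 30 mm above the table
- holder: fixed grey holder for the scraper, an open box with inside 114 (x) x 40 (y) mm, floor 6 mm and wall tops 23 mm above the table, walls 6 mm thick. Origin: centre of its underside, x along its length
- scraper: scraper block, 0.18 kg: a grey plastic foot 104 (x) x 26 (y) x 30 mm high and above it a wooden grip 70 (x) x 26 (y) mm, from 30 to 75 mm above the underside. Origin: centre of its underside; x along its length, z up. It starts upright in the holder and is the same either way round. It may be gripped firmly, across y
- lump1: loose lump of silvery solder dross, about 16 x 12 x 9 mm high, 12 g, on the middle of the plate (at least 20 mm from the side rims and 60 mm from the near rim to start with). Origin: centre of its underside. Never to be touched by the fingers; it may be absent
- lump2: loose lump of silvery solder dross, about 16 x 12 x 9 mm high, 12 g, on the middle of the plate (at least 20 mm from the side rims and 60 mm from the near rim to start with). Origin: centre of its underside. Never to be touched by the fingers; it may be absent
- lump3: loose lump of silvery solder dross, about 16 x 12 x 9 mm high, 12 g, on the middle of the plate (at least 20 mm from the side rims and 60 mm from the near rim to start with). Origin: centre of its underside. Never to be touched by the fingers; it may be absent
- lump4: loose lump of silvery solder dross, about 16 x 12 x 9 mm high, 12 g, on the middle of the plate (at least 20 mm from the side rims and 60 mm from the near rim to start with). Origin: centre of its underside. Never to be touched by the fingers; it may be absent
- lump5: loose lump of silvery solder dross, about 16 x 12 x 9 mm high, 12 g, on the middle of the plate (at least 20 mm from the side rims and 60 mm from the near rim to start with). Origin: centre of its underside. Never to be touched by the fingers; it may be absent
- solder_spool: bystander: metal spool of solder, 60 mm diameter, 45 mm high; must stay where it is. Origin: centre of its underside
- flux_bottle: bystander: amber flux bottle, 48 mm diameter, 120 mm high; must stay where it is. Origin: centre of its underside
- screwdriver: bystander: screwdriver, 140 mm long, lying on the table beyond the nests; must stay where it is
Not all that is in view belongs to the job. What is shaped like the nest_block but yellow is not meant. Leave any green look-alike of the core_bar alone.

How it is judged:
By the outcome, as a careful person would: the job done as asked, in the order asked, and still so for the second after the job is handed in, with the robot touching nothing.
Of core_pot, core_block, core_ring, core_bar only 3 to 4 are there at a start; the rules pass over those that are not, and their reading is None.
Of lump1, lump2, lump3, lump4, lump5 only 3 to 5 are there at a start; the rules pass over those that are not, and their reading is None.
At some moment in a run one of core_pot, core_ring may be knocked a few centimetres aside while the robot is not near it.
It also fails if it takes over 200 s, if anything falls off the work surface, if the arm or the gripper's body presses on something with over 40 N, if the wrist force passes 120 N, or if a joint passes its speed limit or range.

### The arm

A 6-joint arm with a two-finger parallel gripper is mounted at the origin on the work surface. World frame = base frame: x ahead of the robot, y to its left, z up, the work surface at z = 0. Lengths are in mm, angles in rad, forces in N, time in s.
With the tool pointing down it reaches from about 350 to 775 mm from the base axis. Payload 7.3 kg.
Tool frame: the origin (TCP) lies at the very end of the fingers, on their centre line; the grasp point (between the pads) lies 19 mm behind it; z points along the fingers, y is the direction in which the jaws open and shut (so a half turn about z gives the same grasp; the last joint's range is limited). The gripper opens to 92 mm and grips with 3 to 60 N. Pads are 19 mm wide; open, the fingers measure 130 mm over their backs; the gripper's body (75 mm by 190 mm) begins 47 mm behind the grasp point.
Start: joints at [-1.35, 0.342, 1.524, -0, 1.275, -0.146], TCP at [188.304, -490.088, 226.741] pointing down, gripper open.
Joint ranges: [-2.53, 2.53], [-0.77, 2.02], [0.04, 2.7], [-1, 4.14], [0.28, 2.66], [-3.11, 3.11]. Speed limits (rad/s): [2.57, 2.57, 3.14, 3.14, 3.14, 3.14].

### API

Orientations are given as [roll, pitch, yaw] about the fixed x, y, z axes, in that order (R = Rz(yaw) Ry(pitch) Rx(roll)).
In Python, from plant import bot gives the robot as it stands.
- The arm moves only by the tool arm_command, never from a script. Its argument "targets" is a list of rows, each an object of numbers: "x", "y", "z": the shift along the world's x, y, z in cm; "roll": the turn about the world's z in rad. In form: [{"x": .., "y": .., "z": .., "roll": ..}, ...]. A call has 1 to 8 rows; each row is the pose to reach, as a shift and turn from the pose commanded when the call began; what a row does not reach only later rows make up. A row lasts 1/12 s, in which the tool goes at most 41.7 mm and 7.16 degrees, less where a joint would pass 70% of its speed; a pose out of reach is approached as far as the arm can. A call with a gripper value outside its range is refused whole. "fingers" is the opening, from 0 (shut) to 1 (fully open), set as the call begins (left out, the last holds). The fingers move at their own pace and stop on an object; the grip force is fixed at half the most. Time passes only in rows, so rows that repeat a pose let the fingers close. It gives the time, the measured TCP pose, the force and the opening at its end, in the units of the state.
- bot.get_obs(): the state, without advancing time (a new reading comes with each control period).
- bot.capture(name): name is "scene" or "top" or "wrist"; returns a dict with "img" (420x560x3 uint8, blue, green, red), "fx", "fy", "cx", "cy" (pixels), "k1" (the pictures are not rectified: a ray, as slopes to the right and down, at radius r is drawn at 1 + k1 r^2 times it, then the intrinsics apply), "position" and "rotation" of the camera in the world; the wrist camera has in their place "hand_eye" (4x4, takes a point from camera to tool coordinates, whose origin is the TCP and whose axes are the flange's). Camera axes: x right, y down, z forward; pixel columns grow to the right and rows downward; lengths in mm; the calibration is good to about 2 mm. A picture is of the moment at which its call begins: read the wrist's pose just before it. There is no depth.
- bot.close_job(): hands the job in, once; it reports no verdict.
The state is a dict: "time": time; "joint_positions": joint angles; "dq": joint speeds; "tau": joint torques, N m; "tool_pos": TCP position; "tcp_rot": TCP orientation; "contact_force": force on the tool from outside, world axes, zero at the start; "moment": the same for the moment, N m; "grip_width": finger opening in mm.
Only numpy, scipy, OpenCV 4.12 (cv2) and the standard library are available. Lean on these libraries where they do the work, as an engineer would, in place of code of your own. Each camera call takes 0.05 s, during which the arm holds its last target.

## Working session

There is one attempt and no reset: what is moved stays moved. The work goes in short steps, Python scripts to look and compute and a tool call to move; the robot and the scene stay as the last step left them, time stands still between calls to the robot, and variables do not carry over. Pictures are saved under pics/ and viewed, and the job is handed in when it is done.

Besides the shell and the picture viewer there is one more tool, called after ">>>" as a command line: name --argument value ..., lists and objects as JSON in quotes. arm_command: Moves the arm, as the interface text tells. Its arguments: {"type":"object","properties":{"targets":{"type":"array","items":{"type":"object","properties":{"x":{"type":"number"},"y":{"type":"number"},"z":{"type":"number"},"roll":{"type":"number"}}}},"fingers":{"type":"number"}},"required":["targets"]}

```bash
ls; mkdir -p pics
python3 - <<'E'
from plant import bot
import cv2
print(bot.get_obs())
for n in("scene","top","wrist"):
    c=bot.capture(n); cv2.imwrite(f"pics/{n}0.png",c["img"]); print({k:v for k,v in c.items() if k!="img"})
E
```

```text
pics
{'time': 0.0, 'joint_positions': array([-1.34999320e+00,  3.42721731e-01,  1.52503648e+00,  3.00865293e-06,
        1.27540930e+00, -1.46009025e-01]), 'dq': array([-4.65555089e-05, -1.32407430e-03, -3.70593625e-04, -1.00475950e-04,
        9.13161527e-04, -8.14883300e-04]), 'tau': array([ 2.51274751e-04, -4.31246924e+01, -2.44220853e+01,  7.18371361e-02,
        5.59396762e-02, -1.66115992e-04]), 'tool_pos': array([ 188.21104241, -489.6538438 ,  226.03869722]), 'tcp_rot': array([-3.14003498e+00, -2.31972336e-04,  3.66811092e-01]), 'contact_force': array([-0.48470833,  0.33932026, -0.52185016]), 'moment': array([-0.0081489 , -0.01573515,  0.04495965]), 'grip_width': 91.71766664092624}
{'fx': 495.03206426568283, 'fy': 495.03206426568283, 'cx': 282.09348572749616, 'cy': 210.24728124931866, 'k1': -0.0001970541239408389, 'position': array([1289.95328498, -206.01940886,  906.99435507]), 'rotation': array([-2.36673384, -0.00260226,  1.26584803])}
{'fx': 514.8370091614929, 'fy': 514.8370091614929, 'cx': 274.0292458926444, 'cy': 209.58380453481158, 'k1': -0.1522930148123657, 'position': array([ 338.51016934,   65.89250348, 1617.1503273 ]), 'rotation': array([-3.02713667, -0.00835232, -1.55769399])}
{'fx': 292.43620608274796, 'fy': 292.43620608274796, 'cx': 282.0996865305246, 'cy': 214.48085482050968, 'k1': -0.00980076800230157, 'hand_eye': array([[ 9.12175505e-04, -9.63129257e-01, -2.69037548e-01,
         7.16082137e+01],
       [ 9.99999441e-01,  1.02254295e-03, -2.70096271e-04,
        -6.80804404e-01],
       [ 5.35240069e-04, -2.69037151e-01,  9.63129651e-01,
        -1.57682996e+02],
       [ 0.00000000e+00,  0.00000000e+00,  0.00000000e+00,
         1.00000000e+00]])}
```

View pics/top0.png

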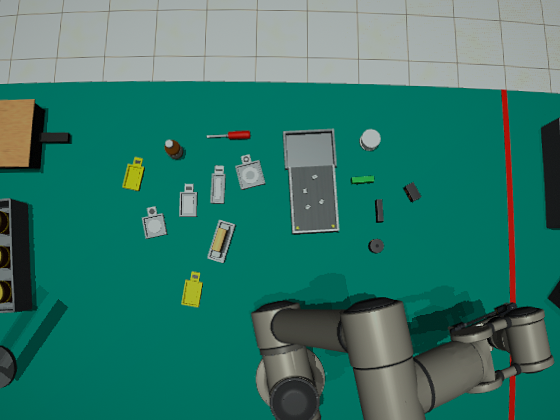

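View pics/scene0.png

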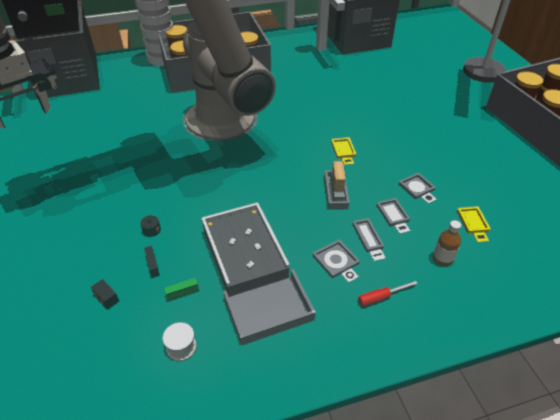

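View pics/wrist0.png

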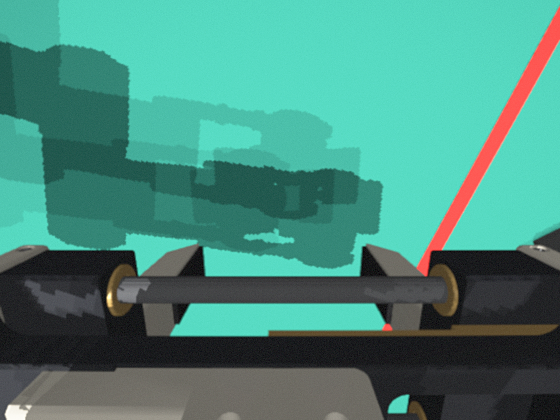

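```bash
cat > h.py <<'E'
import numpy as np, cv2
from scipy.spatial.transform import Rotation as R
from plant import bot
def cam(name):
    o=bot.get_obs(); c=bot.capture(name); c["o"]=o
    if name=="wrist":
        T=np.eye(4); T[:3,:3]=R.from_euler('xyz',o["tcp_rot"]).as_matrix(); T[:3,3]=o["tool_pos"]
        M=T@c["hand_eye"]; c["R"],c["p"]=M[:3,:3],M[:3,3]
    else: c["R"]=R.from_euler('xyz',c["rotation"]).as_matrix(); c["p"]=np.array(c["position"])
    return c
def unproj(c,uv,z):
    uv=np.atleast_2d(uv).astype(float)
    d=np.c_[(uv[:,0]-c["cx"])/c["fx"],(uv[:,1]-c["cy"])/c["fy"]]; s=d.copy()
    for _ in range(20): s=d/(1+c["k1"]*(s**2).sum(1,keepdims=True))
    w=np.c_[s,np.ones(len(s))]@c["R"].T
    return c["p"]+w*((z-c["p"][2])/w[:,2:])
def proj(c,P):
    q=(np.atleast_2d(P)-c["p"])@c["R"]; s=q[:,:2]/q[:,2:]
    s=s*(1+c["k1"]*(s**2).sum(1,keepdims=True))
    return s*[c["fx"],c["fy"]]+[c["cx"],c["cy"]]
E
python3 - <<'E'
from h import *
c=cam("top")
i=c["img"]
cv2.imwrite("pics/topA.png",cv2.resize(i[110:280,270:440],None,fx=3.5,fy=3.5,interpolation=cv2.INTER_CUBIC))
cv2.imwrite("pics/topB.png",cv2.resize(i[120:310,110:280],None,fx=3.1,fy=3.1,interpolation=cv2.INTER_CUBIC))
for n,p,z in [("block",(412,191),16),("bar",(379,210),15),("ring?",(376,245),16),("green",(363,180),15),("nring",(250,174),3),("nbar",(218,186),3),("nblock",(188,203),3),("npot",(153,225),3),("holder",(221,241),23),("sta",(314,198),40),("spool",(371,140),45),("bottle",(173,149),60)]:
    print(n,unproj(c,p,z).round(0))
E
```

```text
block [[ 589. -384.   16.]]
bar [[ 526. -277.   15.]]
ring? [[ 416. -266.   16.]]
green [[ 621. -226.   15.]]
nring [[637. 133.   3.]]
nbar [[597. 234.   3.]]
nblock [[541. 328.   3.]]
npot [[470. 437.   3.]]
holder [[422. 218.  23.]]
sta [[558. -68.  40.]]
spool [[ 745. -248.   45.]]
bottle [[703. 372.  60.]]
```

View pics/topA.png

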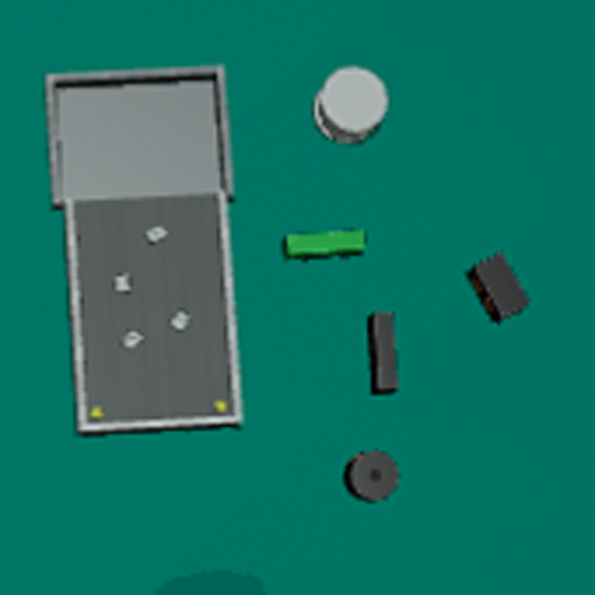

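View pics/topB.png

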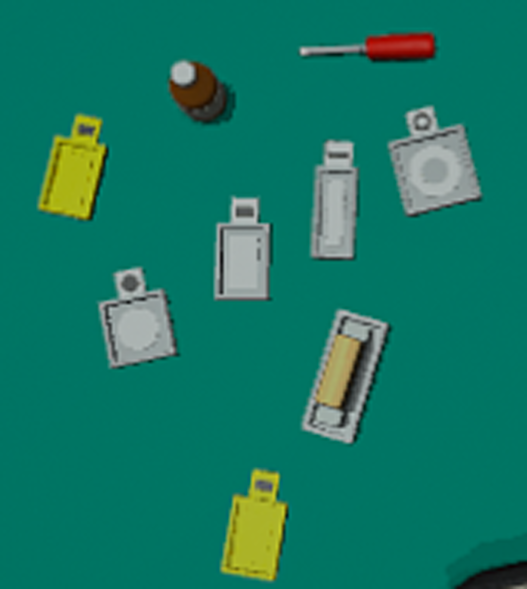

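```bash
cat > fit.py <<'E'
from h import *
from scipy.optimize import minimize
from itertools import product
S=4
def box(x0,x1,y0,y1,z0,z1): return np.array(list(product((x0,x1),(y0,y1),(z0,z1))),float)
def cb(a,b,h,z0=0): return box(-a/2,a/2,-b/2,b/2,z0,h)
t=np.linspace(0,2*np.pi,40,endpoint=False)
def cyl(d,h): return np.vstack([np.c_[d/2*np.cos(t),d/2*np.sin(t),0*t+z] for z in(0,h)])
def mask(c,kind,roi):
    hsv=cv2.cvtColor(c["img"],cv2.COLOR_BGR2HSV); Hh,s,v=[hsv[...,k].astype(int) for k in range(3)]
    teal=(Hh>70)&(Hh<100)&(s>120)
    m=~teal
    if kind=="green": m=(Hh>45)&(Hh<70)&(s>120)
    return m.astype(np.uint8)
def sil(c,parts,x,roi):
    u0,v0,w,h=roi; M=np.zeros((h*S,w*S),np.uint8)
    cs,sn=np.cos(x[2]),np.sin(x[2])
    for P in parts:
        W=np.c_[P[:,0]*cs-P[:,1]*sn+x[0],P[:,0]*sn+P[:,1]*cs+x[1],P[:,2]]
        q=((proj(c,W)+.5-[u0,v0])*S-.5)
        hull=cv2.convexHull(q.astype(np.float32))[:,0]
        cv2.fillConvexPoly(M,np.round(hull*16).astype(np.int32),1,shift=4)
    return M
def fit(cams,parts,x0,free_yaw=True,r=75,kind=None):
    data=[]
    for c in cams:
        q=proj(c,[[x0[0]+a,x0[1]+b,0] for a in(-r,r) for b in(-r,r)])
        u0,v0=np.maximum(np.floor(q.min(0)).astype(int),0); u1,v1=np.ceil(q.max(0)).astype(int)
        u1,v1=min(u1,560),min(v1,420)
        # soft mask: upsample the teal-distance
        img=c["img"][v0:v1,u0:u1]
        m=mask(c,kind,None)[v0:v1,u0:u1]
        g=cv2.resize(m*255.,None,fx=S,fy=S,interpolation=cv2.INTER_LINEAR)>127
        # keep the blobs that overlap the first guess
        s0=sil(c,parts,x0,(u0,v0,u1-u0,v1-v0))
        n,l=cv2.connectedComponents(g.astype(np.uint8)); keep=[k for k in np.unique(l[s0>0]) if k]
        data.append((c,(u0,v0,u1-u0,v1-v0),np.isin(l,keep)))
    def f(x): return sum(np.count_nonzero((sil(c,parts,x,roi)>0)^g)/S/S for c,roi,g in data)
    best=None
    for dy in ((0,.15,-.15) if free_yaw else (0,)):
        s=np.array([[0,0,0],[8,0,0],[0,8,0],[0,0,.15]])
        if not free_yaw:
            rr=minimize(lambda p:f([*p,0]),x0[:2],method="Nelder-Mead",options=dict(initial_simplex=np.array(x0[:2])+s[:3,:2],xatol=.1,fatol=.05)); X=[*rr.x,0]
        else:
            rr=minimize(f,[x0[0],x0[1],x0[2]+dy],method="Nelder-Mead",options=dict(initial_simplex=np.array([x0[0],x0[1],x0[2]+dy])+s,xatol=.05,fatol=.05)); X=rr.x
        if best is None or rr.fun<best[1]: best=(np.array(X),rr.fun)
    return best[0].round(3),round(best[1],1),[int(g.sum()/S/S) for _,_,g in data]
BLOCK=[cb(54,30,32)];BAR=[cb(70,18,30)];POT=[cyl(44,32)]
NP=[cb(68,68,11)];NB=[cb(78,54,11)];NBAR=[cb(94,42,11)]
HOLD=[cb(126,52,23),cb(104,26,36,6),cb(70,26,81,6)]
STA=[box(-106,100,-71,71,0,52),box(100,214,-75,75,0,30)]
E
python3 - <<'E'
from fit import *
T=cam("top");Sc=cam("scene")
for n,p,x0,fy,r in [("pot",POT,(416,-266,0),0,50),("block",BLOCK,(589,-384,-1.1),1,55),("bar",BAR,(526,-277,0.),1,60),
 ("npot",NP,(470,437,.25),1,80),("nblock",NB,(541,328,0.),1,80),("nbar",NBAR,(597,234,-.1),1,80),("hold",HOLD,(422,218,-.35),1,100),("sta",STA,(558,-68,0.),1,240)]:
    for cs in ([T],[Sc],[T,Sc]): print(n,*fit(cs,p,np.array(x0),fy,r))
E
```

```text
pot [ 413.839 -264.198    0.   ] 21.8 [165]
pot [ 407.521 -265.638    0.   ] 114.6 [249]
pot [ 413.793 -264.108    0.   ] 139.8 [165, 249]
block [ 5.86279e+02 -3.83115e+02  5.25000e-01] 19.9 [195]
block [ 5.83108e+02 -3.84259e+02  4.36000e-01] 76.5 [416]
block [ 585.684 -383.291   -2.678] 101.4 [195, 416]
bar [ 5.25482e+02 -2.75609e+02  5.30000e-02] 25.8 [155]
bar [ 5.16071e+02 -2.76835e+02  7.90000e-02] 74.7 [197]
bar [ 5.25094e+02 -2.76048e+02  7.70000e-02] 104.2 [155, 197]
npot [4.68714e+02 4.33935e+02 2.26000e-01] 94.6 [565]
npot [4.66400e+02 4.34451e+02 2.28000e-01] 117.0 [655]
npot [4.67512e+02 4.34006e+02 2.35000e-01] 219.9 [565, 655]
nblock [5.38149e+02 3.28504e+02 2.10000e-02] 84.1 [521]
nblock [5.36886e+02 3.28975e+02 3.00000e-03] 135.2 [698]
nblock [5.37849e+02 3.28791e+02 1.10000e-02] 226.6 [521, 698]
nbar [ 5.90796e+02  2.35378e+02 -4.50000e-02] 100.8 [506]
nbar [ 5.89205e+02  2.35281e+02 -3.10000e-02] 152.2 [753]
nbar [ 5.89900e+02  2.35255e+02 -3.90000e-02] 255.3 [506, 753]
hold [ 4.22457e+02  2.19746e+02 -2.75000e-01] 24.6 [725]
hold [ 4.19862e+02  2.20378e+02 -2.98000e-01] 75.5 [967]
hold [ 4.21561e+02  2.19869e+02 -2.93000e-01] 119.8 [725, 967]
sta [ 5.61499e+02 -6.58330e+01  6.90000e-02] 259.4 [5053]
sta [ 5.62413e+02 -6.43630e+01  6.70000e-02] 545.4 [9365]
sta [ 5.62808e+02 -6.51010e+01  6.60000e-02] 827.9 [5053, 9365]
```

>>> arm_command --targets '[{"x":22.6,"y":22.5,"z":-6,"roll":-0.367},{"x":22.6,"y":22.5,"z":-6,"roll":-0.367},{"x":22.6,"y":22.5,"z":-6,"roll":-0.367},{"x":22.6,"y":22.5,"z":-6,"roll":-0.367},{"x":22.6,"y":22.5,"z":-6,"roll":-0.367},{"x":22.6,"y":22.5,"z":-6,"roll":-0.367},{"x":22.6,"y":22.5,"z":-6,"roll":-0.367},{"x":22.6,"y":22.5,"z":-6,"roll":-0.367}]' --fingers 1

```text
time: 0.97
tool_pos: [415.0, -263.9, 166.7]
tcp_rot: [3.141, -0.0, -0.0]
contact_force: [1.5, -0.5, 0.4]
grip_width: 91.7
```

Run:
```python
from fit import *
T=cam("top");print(fit([T],POT,np.array((414,-264,0)),0,50)); o=T["o"];print(o["tool_pos"],o["tcp_rot"],o["time"])
w=cam("wrist");cv2.imwrite("pics/w1.png",w["img"]);print(proj(w,[[414,-264,32],[525,-276,30],w["o"]["tool_pos"]]))
print(fit([w],POT,np.array((414,-264,0)),0,50))
```

```text
(array([ 420.492, -263.004,    0.   ]), np.float64(754.2), [943])
[ 414.98654843 -263.90834339  166.66435879] [ 3.14118230e+00 -2.96589486e-04 -3.98833905e-04] 0.9667
[[288.61499729 209.73592965]
 [302.64841419  94.34264318]
 [282.78294935 259.46737195]]
(array([ 413.25, -262.47,    0.  ]), np.float64(97.8), [1490])
```

View pics/w1.png

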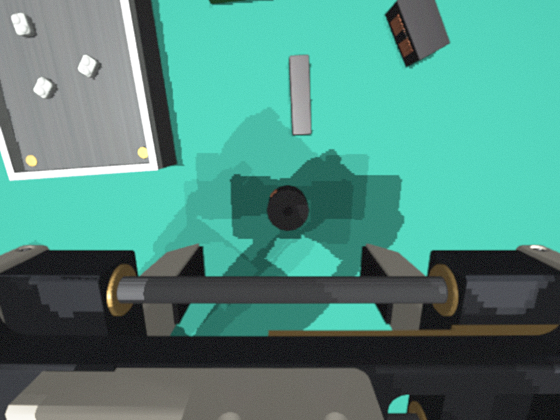

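>>> arm_command --targets '[{"x":-0.1,"y":0.05,"z":-4},{"x":-0.1,"y":0.05,"z":-8},{"x":-0.1,"y":0.05,"z":-11.5},{"x":-0.1,"y":0.05,"z":-14},{"x":-0.1,"y":0.05,"z":-15.2},{"x":-0.1,"y":0.05,"z":-15.3},{"x":-0.1,"y":0.05,"z":-15.3}]'

```text
$.targets[0]: bad value
```

>>> arm_command --targets '[{"x":0},{"x":0},{"x":0},{"x":0},{"x":0},{"x":0},{"x":0},{"x":0}]' --fingers 0

```text
$.targets[0]: bad value
```

>>> arm_command --targets '[{"x":-0.1,"y":0.05,"z":-4,"roll":0},{"x":-0.1,"y":0.05,"z":-8,"roll":0},{"x":-0.1,"y":0.05,"z":-11.5,"roll":0},{"x":-0.1,"y":0.05,"z":-14,"roll":0},{"x":-0.1,"y":0.05,"z":-15.2,"roll":0},{"x":-0.1,"y":0.05,"z":-15.3,"roll":0},{"x":-0.1,"y":0.05,"z":-15.3,"roll":0}]'

```text
time: 1.65
tool_pos: [412.5, -265.3, 13.6]
tcp_rot: [-3.141, 0.001, -0.001]
contact_force: [-0.5, 1.0, -0.1]
grip_width: 91.8
```

>>> arm_command --targets '[{"x":0,"y":0,"z":0,"roll":0},{"x":0,"y":0,"z":0,"roll":0},{"x":0,"y":0,"z":0,"roll":0},{"x":0,"y":0,"z":0,"roll":0},{"x":0,"y":0,"z":0,"roll":0},{"x":0,"y":0,"z":0,"roll":0},{"x":0,"y":0,"z":0,"roll":0},{"x":0,"y":0,"z":0,"roll":0}]' --fingers 0

```text
time: 2.32
tool_pos: [412.9, -264.9, 13.9]
tcp_rot: [-3.142, 0.0, -0.0]
contact_force: [-0.3, -0.0, 2.5]
grip_width: 43.4
```

>>> arm_command --targets '[{"x":0,"y":0,"z":3,"roll":0},{"x":0,"y":0,"z":7,"roll":0},{"x":0,"y":0,"z":11,"roll":0},{"x":0.3,"y":3.5,"z":13,"roll":0},{"x":0.6,"y":7.5,"z":13,"roll":0},{"x":1,"y":11.5,"z":13,"roll":0},{"x":1.3,"y":15.5,"z":13,"roll":0},{"x":1.6,"y":19.5,"z":13,"roll":0}]'

```text
time: 2.98
tool_pos: [428.4, -68.3, 143.9]
tcp_rot: [3.142, -0.0, -0.001]
contact_force: [0.7, 0.6, -1.0]
grip_width: 43.5
```

>>> arm_command --targets '[{"x":0.3,"y":4,"z":0,"roll":0},{"x":0.6,"y":8,"z":0,"roll":0},{"x":1,"y":12,"z":0,"roll":0},{"x":1.3,"y":16,"z":0,"roll":0},{"x":1.6,"y":20,"z":0,"roll":0},{"x":1.9,"y":24,"z":0,"roll":0},{"x":2.2,"y":28,"z":0,"roll":0},{"x":2.5,"y":32,"z":0,"roll":0}]'

```text
time: 3.65
tool_pos: [453.3, 252.0, 143.6]
tcp_rot: [3.141, 0.0, 0.0]
contact_force: [1.6, -0.2, -1.4]
grip_width: 43.4
```

>>> arm_command --targets '[{"x":0.3,"y":4,"z":0,"roll":0.1},{"x":0.6,"y":8,"z":0,"roll":0.2},{"x":0.9,"y":12,"z":0,"roll":0.23},{"x":1.2,"y":15,"z":0,"roll":0.23},{"x":1.4,"y":18,"z":0,"roll":0.23},{"x":1.4,"y":18.4,"z":0,"roll":0.23},{"x":1.4,"y":18.4,"z":0,"roll":0.23},{"x":1.4,"y":18.4,"z":0,"roll":0.23}]'

```text
time: 4.32
tool_pos: [467.4, 433.3, 143.0]
tcp_rot: [3.14, 0.002, 0.23]
contact_force: [0.0, -1.4, -2.2]
grip_width: 43.2
```

Run:
```python
from fit import *
w=cam("wrist");o=w["o"];print(o)
im=w["img"].copy()
def draw(n,x):
    P=n[0]; cs,sn=np.cos(x[2]),np.sin(x[2]); P=P[P[:,2]>5]
    q=proj(w,np.c_[P[:,0]*cs-P[:,1]*sn+x[0],P[:,0]*sn+P[:,1]*cs+x[1],P[:,2]])
    cv2.polylines(im,[cv2.convexHull(q.astype(np.float32)).astype(int)],True,(0,0,255),1)
draw(NP,(468.2,434.2,.228));draw(NB,(538,328.6,.012));draw(NBAR,(590.4,235.3,-.04))
cv2.imwrite("pics/w2.png",im)
```

```text
{'time': 4.3167, 'joint_positions': array([ 6.27707653e-01,  6.17509080e-01,  1.30519794e+00, -5.48957275e-04,
        1.22092022e+00,  1.96834402e+00]), 'dq': array([-0.02419606, -0.01833373,  0.01636831, -0.00016324, -0.00072992,
       -0.00135851]), 'tau': array([ 1.16020661e+00, -5.65933120e+01, -2.49101293e+01,  1.07225231e-01,
       -1.34659884e-01,  2.54282128e-02]), 'tool_pos': array([467.36320426, 433.31427902, 143.04094345]), 'tcp_rot': array([3.14032980e+00, 1.67645195e-03, 2.30347599e-01]), 'contact_force': array([ 0.04905067, -1.43355122, -2.17296419]), 'moment': array([-0.03705913,  0.05662411,  0.00234627]), 'grip_width': 43.19623175431563}
```

View pics/w2.png

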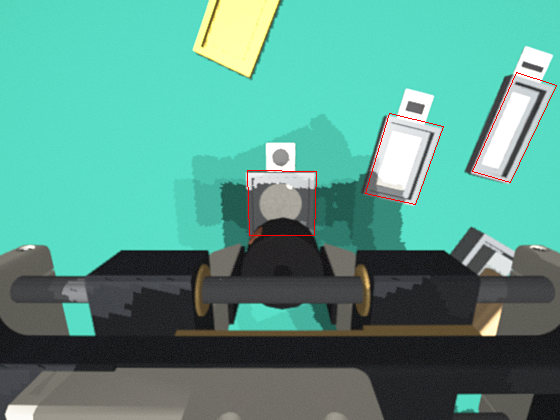

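>>> arm_command --targets '[{"x":0.07,"y":0.07,"z":-4,"roll":0},{"x":0.07,"y":0.07,"z":-8,"roll":0},{"x":0.07,"y":0.07,"z":-10.5,"roll":0},{"x":0.07,"y":0.07,"z":-11.8,"roll":0},{"x":0.07,"y":0.07,"z":-12.4,"roll":0},{"x":0.07,"y":0.07,"z":-12.6,"roll":0},{"x":0.07,"y":0.07,"z":-12.65,"roll":0},{"x":0.07,"y":0.07,"z":-12.65,"roll":0}]'

```text
time: 5.03
tool_pos: [469.5, 434.8, 18.8]
tcp_rot: [-3.141, -0.002, 0.229]
contact_force: [0.6, 0.0, -1.3]
grip_width: 43.2
```

>>> arm_command --targets '[{"x":0,"y":0,"z":0,"roll":0},{"x":0,"y":0,"z":0,"roll":0},{"x":0,"y":0,"z":-0.03,"roll":0},{"x":0,"y":0,"z":-0.05,"roll":0},{"x":0,"y":0,"z":-0.05,"roll":0}]'

```text
time: 5.45
tool_pos: [468.6, 434.8, 17.0]
tcp_rot: [3.142, -0.0, 0.23]
contact_force: [-0.8, -0.1, -1.3]
grip_width: 43.2
```

>>> arm_command --targets '[{"x":0,"y":0,"z":0,"roll":0},{"x":0,"y":0,"z":0,"roll":0},{"x":0,"y":0,"z":0,"roll":0},{"x":0,"y":0,"z":0,"roll":0},{"x":0,"y":0,"z":2,"roll":0},{"x":0,"y":0,"z":5,"roll":0},{"x":0,"y":0,"z":9,"roll":0},{"x":0,"y":0,"z":12,"roll":0}]' --fingers 0.9

```text
time: 6.12
tool_pos: [468.9, 434.9, 139.4]
tcp_rot: [-3.141, -0.001, 0.23]
contact_force: [0.4, 0.6, 0.5]
grip_width: 82.4
```

Run:
```python
from fit import *
w=cam("wrist");T=cam("top");print(w["o"]["tool_pos"])
cv2.imwrite("pics/w3.png",w["img"]);cv2.imwrite("pics/t3.png",T["img"])
print(proj(w,[[468.5,434.8,35],[468.5,434.8,3]]))
print(fit([T],BLOCK,np.array((586,-383,.52)),1,55),fit([T],BAR,np.array((525,-276,.06)),1,60))
```

```text
[468.89777129 434.9026267  139.39544005]
[[282.85511716 213.28861238]
 [282.80658166 205.13049589]]
(array([ 5.86329e+02, -3.83031e+02,  4.98000e-01]), np.float64(21.5), [193]) (array([ 5.25890e+02, -2.75854e+02,  6.10000e-02]), np.float64(24.8), [156])
```

View pics/w3.png

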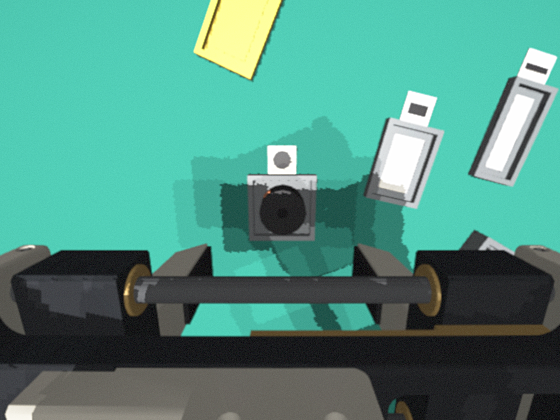

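>>> arm_command --targets '[{"x":0.3,"y":-4,"z":1,"roll":0},{"x":0.6,"y":-8,"z":1,"roll":0},{"x":1,"y":-12,"z":1,"roll":0},{"x":1.3,"y":-16,"z":1,"roll":0},{"x":1.6,"y":-20,"z":1,"roll":0},{"x":1.9,"y":-24,"z":1,"roll":0},{"x":2.2,"y":-28,"z":1,"roll":0},{"x":2.5,"y":-32,"z":1,"roll":0}]'

```text
time: 6.88
tool_pos: [493.1, 112.9, 146.5]
tcp_rot: [3.142, 0.0, 0.23]
contact_force: [1.3, 0.1, 0.7]
grip_width: 82.2
```

>>> arm_command --targets '[{"x":0.3,"y":-4,"z":0,"roll":0},{"x":0.6,"y":-8,"z":0,"roll":-0.1},{"x":1,"y":-12,"z":0,"roll":-0.17},{"x":1.3,"y":-16,"z":0,"roll":-0.17},{"x":1.6,"y":-20,"z":0,"roll":-0.17},{"x":1.9,"y":-24,"z":0,"roll":-0.17},{"x":2.2,"y":-28,"z":0,"roll":-0.17},{"x":2.5,"y":-32,"z":0,"roll":-0.17}]'

```text
time: 7.55
tool_pos: [518.1, -207.3, 146.5]
tcp_rot: [-3.141, 0.0, 0.06]
contact_force: [0.6, 0.7, 0.3]
grip_width: 82.6
```

>>> arm_command --targets '[{"x":0.3,"y":-3,"z":0,"roll":0},{"x":0.6,"y":-5.5,"z":0,"roll":0},{"x":0.7,"y":-7,"z":0,"roll":0},{"x":0.7,"y":-7.1,"z":0,"roll":0},{"x":0.7,"y":-7.1,"z":0,"roll":0},{"x":0.7,"y":-7.1,"z":0,"roll":0}]'

```text
time: 8.05
tool_pos: [525.3, -274.9, 146.5]
tcp_rot: [-3.141, 0.001, 0.06]
contact_force: [-0.2, 0.5, 0.1]
grip_width: 83.0
```

```bash
cat >> fit.py <<'E'
def draw(w,im,n,x,zmin=5):
    for P in n:
        cs,sn=np.cos(x[2]),np.sin(x[2]); P=P[P[:,2]>zmin]
        q=proj(w,np.c_[P[:,0]*cs-P[:,1]*sn+x[0],P[:,0]*sn+P[:,1]*cs+x[1],P[:,2]])
        cv2.polylines(im,[cv2.convexHull(q.astype(np.float32)).astype(int)],True,(0,0,255),1)
E
python3 - <<'E'
from fit import *
w=cam("wrist");print(w["o"]["tool_pos"],w["o"]["tcp_rot"])
im=w["img"].copy();draw(w,im,BAR,(525.5,-275.8,.06));draw(w,im,BLOCK,(586.3,-383,.51))
cv2.imwrite("pics/w4.png",im)
E
```

```text
[ 525.34218096 -274.92667919  146.50739569] [-3.14050734e+00  7.96972017e-04  6.04750227e-02]
```

View pics/w4.png

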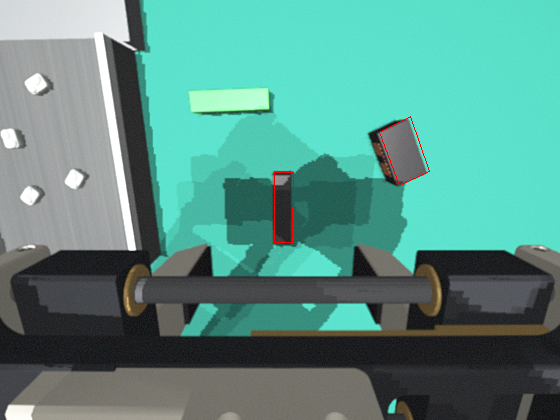

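>>> arm_command --targets '[{"x":0,"y":-0.05,"z":-4,"roll":0},{"x":0,"y":-0.05,"z":-8,"roll":0},{"x":0,"y":-0.05,"z":-11,"roll":0},{"x":0,"y":-0.05,"z":-12.8,"roll":0},{"x":0,"y":-0.05,"z":-13.5,"roll":0},{"x":0,"y":-0.05,"z":-13.5,"roll":0},{"x":0,"y":-0.05,"z":-13.5,"roll":0},{"x":0,"y":-0.05,"z":-13.5,"roll":0}]'

```text
time: 8.77
tool_pos: [526.8, -277.1, 13.7]
tcp_rot: [3.14, -0.002, 0.06]
contact_force: [-0.5, 0.6, -0.1]
grip_width: 82.2
```

>>> arm_command --targets '[{"x":0,"y":0,"z":0,"roll":0},{"x":0,"y":0,"z":0,"roll":0},{"x":0,"y":0,"z":0,"roll":0},{"x":0,"y":0,"z":0,"roll":0},{"x":0,"y":0,"z":0,"roll":0},{"x":0,"y":0,"z":0,"roll":0},{"x":0,"y":0,"z":0,"roll":0},{"x":0,"y":0,"z":0,"roll":0}]' --fingers 0

```text
time: 9.43
tool_pos: [525.5, -276.8, 11.8]
tcp_rot: [3.142, 0.0, 0.06]
contact_force: [0.1, -0.4, 0.4]
grip_width: 33.9
```

>>> arm_command --targets '[{"x":0,"y":0,"z":0,"roll":0},{"x":0,"y":0,"z":0,"roll":0},{"x":0,"y":0,"z":0,"roll":0}]'

```text
time: 9.68
tool_pos: [525.5, -276.7, 11.8]
tcp_rot: [-3.141, 0.0, 0.06]
contact_force: [-0.0, 1.1, 1.3]
grip_width: 17.9
```

>>> arm_command --targets '[{"x":0,"y":0,"z":0,"roll":0},{"x":0,"y":0,"z":3,"roll":0},{"x":0,"y":0,"z":7,"roll":0},{"x":0,"y":0,"z":11,"roll":0},{"x":0.3,"y":3,"z":13,"roll":0},{"x":0.8,"y":7,"z":13,"roll":0},{"x":1.3,"y":11,"z":13,"roll":0},{"x":1.8,"y":15,"z":13,"roll":0}]'

```text
time: 10.35
tool_pos: [543.5, -125.6, 142.3]
tcp_rot: [3.141, -0.001, 0.058]
contact_force: [0.8, 1.1, -0.7]
grip_width: 17.9
```

>>> arm_command --targets '[{"x":0.5,"y":4,"z":0,"roll":0},{"x":1,"y":8,"z":0,"roll":0},{"x":1.5,"y":12,"z":0,"roll":-0.1},{"x":2,"y":16,"z":0,"roll":-0.1},{"x":2.5,"y":20,"z":0,"roll":-0.1},{"x":3,"y":24,"z":0,"roll":-0.1},{"x":3.5,"y":28,"z":0,"roll":-0.1},{"x":4,"y":31,"z":0,"roll":-0.1}]'

```text
time: 11.02
tool_pos: [583.1, 186.4, 141.6]
tcp_rot: [-3.141, 0.0, -0.039]
contact_force: [0.1, -0.7, -2.0]
grip_width: 17.7
```

>>> arm_command --targets '[{"x":0.4,"y":3,"z":0,"roll":0},{"x":0.7,"y":5,"z":0,"roll":0},{"x":0.7,"y":5.2,"z":0,"roll":0},{"x":0.7,"y":5.2,"z":0,"roll":0},{"x":0.7,"y":5.2,"z":0,"roll":0}]'

```text
time: 11.43
tool_pos: [590.2, 234.5, 141.4]
tcp_rot: [3.141, 0.001, -0.04]
contact_force: [-0.4, 0.5, -1.9]
grip_width: 17.9
```

Run:
```python
from fit import *
w=cam("wrist");print(w["o"]["tool_pos"],w["o"]["tcp_rot"],w["o"]["grip_width"])
im=w["img"].copy();draw(w,im,NBAR,(590.4,235.3,-.04));draw(w,im,NB,(538,328.6,.012));draw(w,im,POT,(468.5,434.5,0))
cv2.imwrite("pics/w5.png",im)
```

```text
[590.24465597 234.49498135 141.38149706] [ 3.14061160e+00  9.72266371e-04 -4.00329959e-02] 17.87520150414516
```

View pics/w5.png

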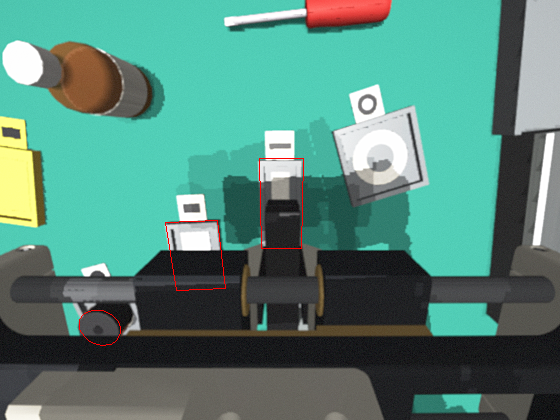

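>>> arm_command --targets '[{"x":0,"y":0.03,"z":-4,"roll":0},{"x":0,"y":0.03,"z":-8,"roll":0},{"x":0,"y":0.03,"z":-10.5,"roll":0},{"x":0,"y":0.03,"z":-11.8,"roll":0},{"x":0,"y":0.03,"z":-12.4,"roll":0},{"x":0,"y":0.03,"z":-12.6,"roll":0},{"x":0,"y":0.03,"z":-12.65,"roll":0},{"x":0,"y":0.03,"z":-12.7,"roll":0}]'

```text
time: 12.15
tool_pos: [591.7, 235.3, 16.3]
tcp_rot: [-3.141, -0.003, -0.041]
contact_force: [0.8, -0.4, -2.8]
grip_width: 17.6
```

>>> arm_command --targets '[{"x":0,"y":0,"z":0,"roll":0},{"x":0,"y":0,"z":0,"roll":0},{"x":0,"y":0,"z":0,"roll":0},{"x":0,"y":0,"z":0,"roll":0}]'

```text
time: 12.48
tool_pos: [590.8, 235.6, 15.3]
tcp_rot: [-3.141, -0.001, -0.04]
contact_force: [0.3, 0.7, -1.1]
grip_width: 17.5
```

>>> arm_command --targets '[{"x":0,"y":0,"z":0,"roll":0},{"x":0,"y":0,"z":0,"roll":0},{"x":0,"y":0,"z":0,"roll":0},{"x":0,"y":0,"z":0,"roll":0},{"x":0,"y":0,"z":2,"roll":0},{"x":0,"y":0,"z":5,"roll":0},{"x":0,"y":0,"z":9,"roll":0},{"x":0,"y":0,"z":12,"roll":0}]' --fingers 0.8

```text
time: 13.15
tool_pos: [591.0, 235.6, 137.4]
tcp_rot: [-3.141, -0.001, -0.04]
contact_force: [0.5, 0.0, 0.9]
grip_width: 66.4
```

Run:
```python
from fit import *
w=cam("wrist");print(w["o"]["tool_pos"],w["o"]["tcp_rot"],w["o"]["grip_width"])
T=cam("top")
print(fit([T],BLOCK,np.array((586,-383,.52)),1,55))
cv2.imwrite("pics/w6.png",w["img"])
```

```text
[590.95083169 235.59950926 137.37665957] [-3.14123170e+00 -1.42559925e-03 -4.01685385e-02] 66.35494405843538
(array([ 5.86308e+02, -3.82797e+02,  5.01000e-01]), np.float64(20.4), [195])
```

View pics/w6.png

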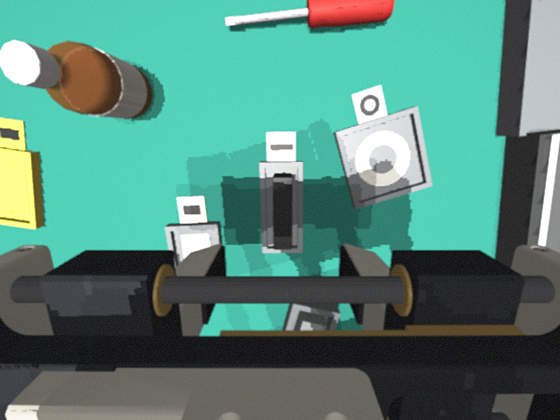

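>>> arm_command --targets '[{"x":0,"y":-4,"z":1,"roll":0},{"x":0,"y":-8,"z":1,"roll":0},{"x":0,"y":-12,"z":1,"roll":0.1},{"x":-0.1,"y":-16,"z":1,"roll":0.2},{"x":-0.2,"y":-20,"z":1,"roll":0.3},{"x":-0.2,"y":-24,"z":1,"roll":0.4},{"x":-0.2,"y":-28,"z":1,"roll":0.5},{"x":-0.2,"y":-32,"z":1,"roll":0.545}]'

```text
time: 13.92
tool_pos: [588.0, -86.4, 144.4]
tcp_rot: [-3.141, 0.0, 0.51]
contact_force: [0.4, 0.1, -0.1]
grip_width: 73.5
```

>>> arm_command --targets '[{"x":0,"y":-4,"z":0,"roll":0},{"x":0,"y":-8,"z":0,"roll":0},{"x":0,"y":-12,"z":0,"roll":0},{"x":-0.1,"y":-16,"z":0,"roll":0},{"x":-0.2,"y":-20,"z":0,"roll":0},{"x":-0.2,"y":-24,"z":0,"roll":0},{"x":-0.2,"y":-27.5,"z":0,"roll":0},{"x":-0.2,"y":-29.4,"z":0,"roll":0}]'

```text
time: 14.58
tool_pos: [585.3, -382.9, 143.8]
tcp_rot: [3.141, 0.001, 0.502]
contact_force: [-0.5, 0.8, 0.3]
grip_width: 73.9
```

>>> arm_command --targets '[{"x":0,"y":-0.4,"z":0,"roll":0},{"x":0,"y":-0.4,"z":0,"roll":0},{"x":0,"y":-0.4,"z":0,"roll":0}]'

```text
time: 14.83
tool_pos: [586.5, -381.4, 144.2]
tcp_rot: [-3.14, 0.0, 0.505]
contact_force: [-0.5, -0.9, -0.2]
grip_width: 73.4
```

Run:
```python
from fit import *
w=cam("wrist");print(w["o"]["tool_pos"],w["o"]["tcp_rot"],w["o"]["grip_width"])
im=w["img"].copy();draw(w,im,BLOCK,(586.3,-382.9,.505))
cv2.imwrite("pics/w7.png",im)
```

```text
[ 586.48037658 -381.41667607  144.15910373] [-3.14007729e+00  7.15295131e-05  5.05008020e-01] 73.44974498924688
```

View pics/w7.png

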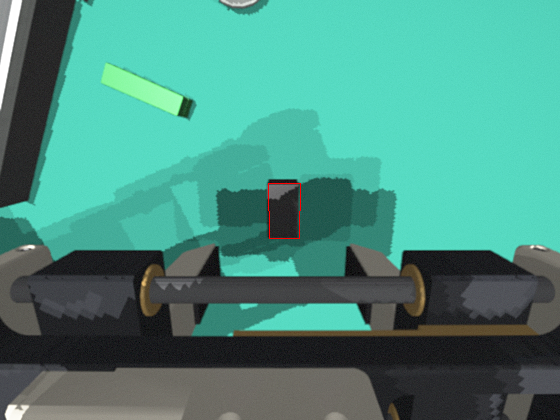

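>>> arm_command --targets '[{"x":0,"y":0,"z":-4,"roll":0},{"x":0,"y":0,"z":-8,"roll":0},{"x":0,"y":0,"z":-11,"roll":0},{"x":0,"y":0,"z":-12.6,"roll":0},{"x":0,"y":0,"z":-13.1,"roll":0},{"x":0,"y":0,"z":-13.1,"roll":0},{"x":0,"y":0,"z":-13.1,"roll":0},{"x":0,"y":0,"z":-13.1,"roll":0}]'

```text
time: 15.55
tool_pos: [587.9, -382.8, 16.2]
tcp_rot: [3.138, -0.001, 0.506]
contact_force: [1.2, 0.4, 0.3]
grip_width: 73.3
```

>>> arm_command --targets '[{"x":0,"y":0,"z":0,"roll":0},{"x":0,"y":0,"z":0,"roll":0},{"x":0,"y":0,"z":0,"roll":0},{"x":0,"y":0,"z":0,"roll":0},{"x":0,"y":0,"z":0,"roll":0},{"x":0,"y":0,"z":0,"roll":0},{"x":0,"y":0,"z":0,"roll":0},{"x":0,"y":0,"z":0,"roll":0}]' --fingers 0

```text
time: 16.22
tool_pos: [586.5, -382.4, 13.8]
tcp_rot: [-3.141, 0.0, 0.505]
contact_force: [-0.8, -0.1, -0.6]
grip_width: 29.7
```

>>> arm_command --targets '[{"x":0,"y":0,"z":0,"roll":0},{"x":0,"y":0,"z":0,"roll":0},{"x":0,"y":0,"z":0,"roll":0}]'

```text
time: 16.47
tool_pos: [586.5, -382.4, 13.8]
tcp_rot: [-3.141, 0.0, 0.505]
contact_force: [-0.6, 0.2, 0.3]
grip_width: 29.8
```

>>> arm_command --targets '[{"x":0,"y":0,"z":2,"roll":0},{"x":0,"y":0,"z":5,"roll":0},{"x":0,"y":0,"z":9,"roll":0},{"x":0,"y":2,"z":12,"roll":0},{"x":-0.3,"y":5,"z":13,"roll":0},{"x":-0.6,"y":9,"z":13,"roll":0},{"x":-0.9,"y":13,"z":13,"roll":0},{"x":-1.2,"y":17,"z":13,"roll":0}]'

```text
time: 17.13
tool_pos: [574.0, -211.1, 143.9]
tcp_rot: [3.141, -0.0, 0.504]
contact_force: [1.7, 0.3, -2.5]
grip_width: 29.6
```

>>> arm_command --targets '[{"x":-0.3,"y":4,"z":0,"roll":0},{"x":-0.6,"y":8,"z":0,"roll":-0.1},{"x":-0.9,"y":12,"z":0,"roll":-0.2},{"x":-1.2,"y":16,"z":0,"roll":-0.3},{"x":-1.5,"y":20,"z":0,"roll":-0.4},{"x":-1.8,"y":24,"z":0,"roll":-0.493},{"x":-2.1,"y":28,"z":0,"roll":-0.493},{"x":-2.4,"y":32,"z":0,"roll":-0.493}]'

```text
time: 17.8
tool_pos: [550.1, 109.4, 143.8]
tcp_rot: [3.142, -0.0, 0.011]
contact_force: [1.8, 0.3, -3.0]
grip_width: 29.8
```

>>> arm_command --targets '[{"x":-0.3,"y":4,"z":0,"roll":0},{"x":-0.6,"y":8,"z":0,"roll":0},{"x":-0.9,"y":12,"z":0,"roll":0},{"x":-1.2,"y":16,"z":0,"roll":0},{"x":-1.25,"y":20,"z":0,"roll":0},{"x":-1.25,"y":22,"z":0,"roll":0},{"x":-1.25,"y":22.1,"z":0,"roll":0},{"x":-1.25,"y":22.1,"z":0,"roll":0}]'

```text
time: 18.47
tool_pos: [537.5, 329.6, 143.2]
tcp_rot: [3.141, 0.001, 0.014]
contact_force: [0.3, -0.1, -2.1]
grip_width: 29.8
```

>>> arm_command --targets '[{"x":0,"y":0,"z":0,"roll":0},{"x":0,"y":0,"z":0,"roll":0}]'

```text
time: 18.63
tool_pos: [538.3, 327.1, 143.7]
tcp_rot: [3.141, 0.001, 0.01]
contact_force: [0.2, -0.5, -1.1]
grip_width: 30.1
```

Run:
```python
from fit import *
w=cam("wrist");print(w["o"]["tool_pos"],w["o"]["tcp_rot"],w["o"]["grip_width"])
im=w["img"].copy();draw(w,im,NBAR,(590.4,235.3,-.04));draw(w,im,NB,(538,328.6,.012));draw(w,im,POT,(468.5,434.5,0))
cv2.imwrite("pics/w8.png",im)
```

```text
[538.25407221 327.14824342 143.68742562] [3.14093231e+00 5.04210790e-04 1.04387969e-02] 30.129180138987838
```

View pics/w8.png

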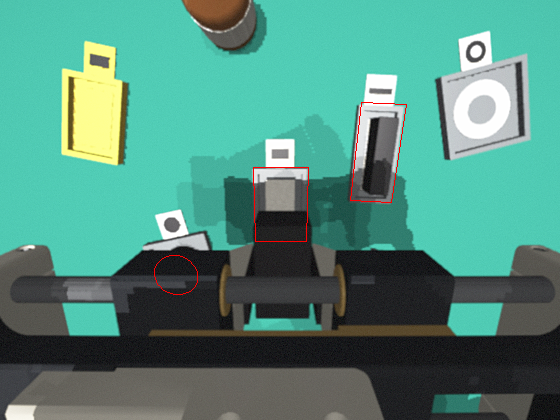

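>>> arm_command --targets '[{"x":0,"y":0.1,"z":-4,"roll":0},{"x":0,"y":0.1,"z":-8,"roll":0},{"x":0,"y":0.1,"z":-10.5,"roll":0},{"x":0,"y":0.1,"z":-11.8,"roll":0},{"x":0,"y":0.1,"z":-12.4,"roll":0},{"x":0,"y":0.1,"z":-12.6,"roll":0},{"x":0,"y":0.1,"z":-12.65,"roll":0},{"x":0,"y":0.1,"z":-12.7,"roll":0}]'

```text
time: 19.35
tool_pos: [539.2, 329.6, 18.3]
tcp_rot: [-3.141, -0.003, 0.011]
contact_force: [1.3, 0.1, -1.5]
grip_width: 29.9
```

>>> arm_command --targets '[{"x":0,"y":0,"z":0,"roll":0},{"x":0,"y":0,"z":0,"roll":0},{"x":0,"y":0,"z":0,"roll":0},{"x":0,"y":0,"z":0,"roll":0}]'

```text
time: 19.68
tool_pos: [538.3, 329.6, 17.4]
tcp_rot: [-3.141, -0.001, 0.012]
contact_force: [-0.8, 0.1, -2.7]
grip_width: 29.3
```

>>> arm_command --targets '[{"x":0,"y":0,"z":0,"roll":0},{"x":0,"y":0,"z":0,"roll":0},{"x":0,"y":0,"z":0,"roll":0},{"x":0,"y":0,"z":0,"roll":0},{"x":0,"y":0,"z":2,"roll":0},{"x":0,"y":0,"z":5,"roll":0},{"x":0,"y":0,"z":9,"roll":0},{"x":0,"y":0,"z":13,"roll":0}]' --fingers 0.8

```text
time: 20.35
tool_pos: [537.4, 329.2, 147.5]
tcp_rot: [3.141, 0.002, 0.012]
contact_force: [1.7, 1.0, 0.5]
grip_width: 72.8
```

>>> arm_command --targets '[{"x":0,"y":0,"z":4,"roll":0},{"x":0,"y":0,"z":8,"roll":0},{"x":0,"y":0,"z":8,"roll":0},{"x":0,"y":0,"z":8,"roll":0}]'

```text
time: 20.68
tool_pos: [539.2, 330.0, 230.1]
tcp_rot: [-3.139, -0.006, 0.012]
contact_force: [-0.8, -0.3, -1.1]
grip_width: 73.4
```

Run:
```python
from fit import *
w=cam("wrist");print(w["o"]["tool_pos"],w["o"]["tcp_rot"],w["o"]["grip_width"])
cv2.imwrite("pics/w9.png",w["img"])
Sc=cam("scene");cv2.imwrite("pics/s9.png",cv2.resize(Sc["img"][100:360,60:500],None,fx=1.8,fy=1.8))
```

```text
[539.21023978 330.04729603 230.10884992] [-3.13902806 -0.00596794  0.01183092] 73.35307920767279
```

View pics/w9.png

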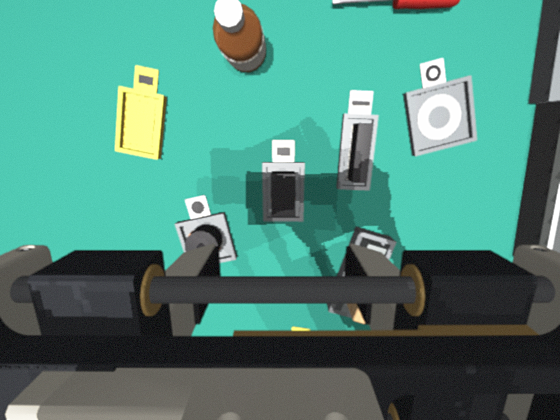

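View pics/s9.png

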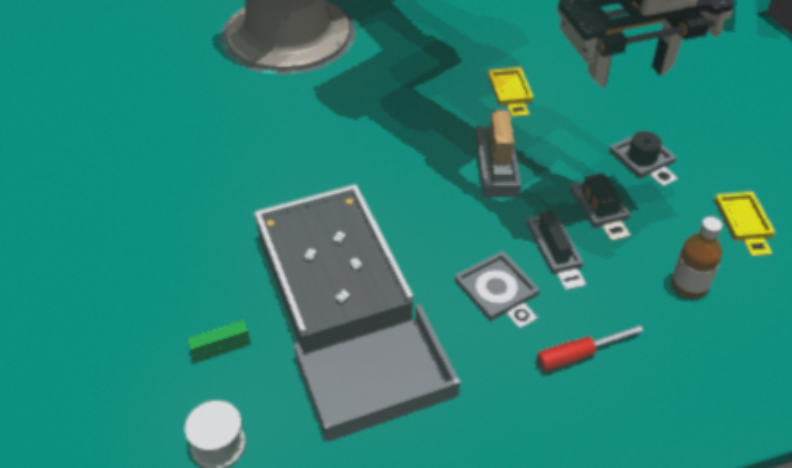

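>>> arm_command --targets '[{"x":-3,"y":-2.5,"z":-1,"roll":-0.1},{"x":-6,"y":-5.5,"z":-1,"roll":-0.2},{"x":-9,"y":-8.5,"z":-1,"roll":-0.297},{"x":-11.6,"y":-11,"z":-1,"roll":-0.297},{"x":-11.6,"y":-11,"z":-1,"roll":-0.297},{"x":-11.6,"y":-11,"z":-1,"roll":-0.297},{"x":-11.6,"y":-11,"z":-1,"roll":-0.297}]'

```text
time: 21.37
tool_pos: [422.2, 219.5, 216.2]
tcp_rot: [3.141, 0.001, -0.285]
contact_force: [0.3, -0.2, -0.2]
grip_width: 73.0
```

Run:
```python
from fit import *
w=cam("wrist");print(w["o"]["tool_pos"],w["o"]["tcp_rot"],w["o"]["grip_width"])
im=w["img"].copy();X=(422.0,219.8,-.285);draw(w,im,[cb(126,52,23),cb(70,26,81)],X,10)
P=np.array([[x*np.cos(X[2])-y*np.sin(X[2])+X[0],x*np.sin(X[2])+y*np.cos(X[2])+X[1],36] for x,y in((52,13),(52,-13),(-52,-13),(-52,13))])
cv2.polylines(im,[proj(w,P).astype(int)],True,(255,0,0),1)
cv2.imwrite("pics/w10.png",im);cv2.imwrite("pics/w10r.png",w["img"])
```

```text
[422.19117451 219.49226472 216.18381618] [ 3.14114750e+00  7.45256661e-04 -2.85478362e-01] 73.01973546298365
```

View pics/w10.png

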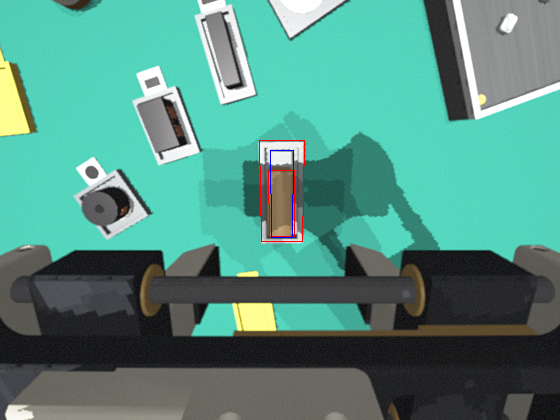

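>>> arm_command --targets '[{"x":0,"y":0,"z":-4,"roll":0},{"x":0,"y":0,"z":-8,"roll":0},{"x":0,"y":0,"z":-12,"roll":0},{"x":0,"y":0,"z":-15,"roll":0},{"x":0,"y":0,"z":-17,"roll":0},{"x":0,"y":0,"z":-17.6,"roll":0},{"x":0,"y":0,"z":-17.6,"roll":0},{"x":0,"y":0,"z":-17.6,"roll":0}]'

```text
time: 22.08
tool_pos: [422.9, 220.0, 41.1]
tcp_rot: [-3.141, -0.0, -0.285]
contact_force: [0.1, 0.5, -0.9]
grip_width: 73.3
```

>>> arm_command --targets '[{"x":0,"y":0,"z":0,"roll":0},{"x":0,"y":0,"z":0,"roll":0},{"x":0,"y":0,"z":0,"roll":0},{"x":0,"y":0,"z":0,"roll":0},{"x":0,"y":0,"z":0,"roll":0},{"x":0,"y":0,"z":0,"roll":0},{"x":0,"y":0,"z":0,"roll":0},{"x":0,"y":0,"z":0,"roll":0}]' --fingers 0

```text
time: 22.75
tool_pos: [422.2, 219.6, 41.0]
tcp_rot: [-3.141, -0.0, -0.285]
contact_force: [-0.2, 0.1, 0.9]
grip_width: 25.9
```

>>> arm_command --targets '[{"x":0,"y":0,"z":0,"roll":0},{"x":0,"y":0,"z":0,"roll":0},{"x":0,"y":0,"z":0,"roll":0},{"x":0,"y":0,"z":0,"roll":0}]'

```text
time: 23.08
tool_pos: [422.3, 219.6, 41.0]
tcp_rot: [-3.141, -0.0, -0.285]
contact_force: [0.1, 1.9, 2.7]
grip_width: 25.9
```

Run:
```python
from fit import *
T=cam("top")
cv2.imwrite("pics/t11.png",cv2.resize(T["img"][120:250,270:360],None,fx=4.5,fy=4.5,interpolation=cv2.INTER_CUBIC))
print(T["o"]["tool_pos"],T["o"]["contact_force"],T["o"]["grip_width"])
im=T["img"].astype(int); hsv=cv2.cvtColor(T["img"],cv2.COLOR_BGR2HSV)
m=((hsv[...,2]>130)&(hsv[...,1]<60)).astype(np.uint8); n,l,st,ce=cv2.connectedComponentsWithStats(m)
a=.066;X=np.array([562.5,-65.2])
for k in range(1,n):
    if 4<st[k,4]<60 and 285<ce[k][0]<345 and 160<ce[k][1]<240:
        d=unproj(T,ce[k],45)[0,:2]-X; print(ce[k].round(1),st[k,4],[round(d@[np.cos(a),np.sin(a)],1),round(d@[-np.sin(a),np.cos(a)],1)])
```

```text
[422.25794263 219.56897788  41.00342898] [0.10021889 1.86441192 2.69332786] 25.878207247759
[314.2 176.3] 17 [np.float64(62.3), np.float64(-7.2)]
[304.3 190.6] 14 [np.float64(18.9), np.float64(26.4)]
[320.9 201.2] 16 [np.float64(-16.7), np.float64(-22.8)]
[307.7 206.5] 15 [np.float64(-30.8), np.float64(18.9)]
```

View pics/t11.png

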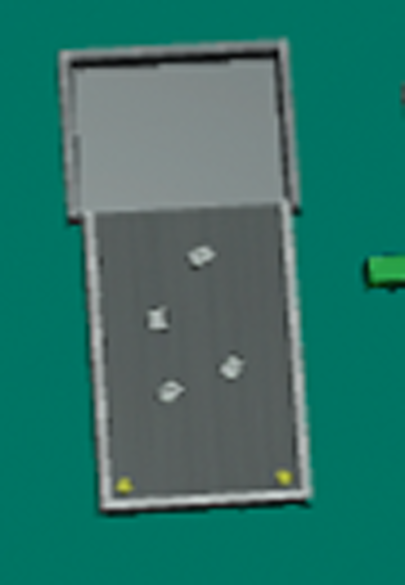

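>>> arm_command --targets '[{"x":0,"y":0,"z":1.5,"roll":0},{"x":0,"y":0,"z":4,"roll":0},{"x":0,"y":0,"z":8,"roll":0},{"x":0,"y":0,"z":10,"roll":0.1},{"x":0,"y":-1,"z":10,"roll":0.22},{"x":0.6,"y":-3,"z":10,"roll":0.34},{"x":1.2,"y":-5,"z":10,"roll":0.46},{"x":1.8,"y":-7,"z":10,"roll":0.58}]'

```text
time: 23.8
tool_pos: [439.6, 148.7, 140.6]
tcp_rot: [3.141, 0.001, 0.302]
contact_force: [0.0, 0.2, -1.6]
grip_width: 25.8
```

>>> arm_command --targets '[{"x":0.5,"y":-2,"z":0,"roll":0.12},{"x":1,"y":-4,"z":0,"roll":0.24},{"x":1.5,"y":-6,"z":0,"roll":0.36},{"x":2,"y":-8,"z":0,"roll":0.48},{"x":2.5,"y":-10,"z":0,"roll":0.6},{"x":3,"y":-12,"z":0,"roll":0.72},{"x":3.5,"y":-14,"z":0,"roll":0.84},{"x":4,"y":-16,"z":0,"roll":0.96}]'

```text
time: 24.47
tool_pos: [479.6, -11.5, 140.3]
tcp_rot: [-3.14, 0.0, 1.261]
contact_force: [0.1, -0.2, -1.6]
grip_width: 25.8
```

>>> arm_command --targets '[{"x":0.4,"y":-2,"z":0,"roll":0.12},{"x":0.8,"y":-4,"z":0,"roll":0.24},{"x":0.85,"y":-6,"z":0,"roll":0.36},{"x":0.85,"y":-6,"z":0,"roll":0.382},{"x":0.85,"y":-6,"z":0,"roll":0.382},{"x":0.85,"y":-6,"z":0,"roll":0.382},{"x":0.85,"y":-6,"z":0,"roll":0.382}]'

```text
time: 25.05
tool_pos: [488.2, -69.7, 140.6]
tcp_rot: [-3.141, -0.0, 1.636]
contact_force: [0.2, 0.2, -1.0]
grip_width: 25.8
```

Run:
```python
from fit import *
w=cam("wrist");print(w["o"]["tool_pos"],w["o"]["tcp_rot"],w["o"]["grip_width"])
im=w["img"].copy();draw(w,im,STA,(562.5,-65.2,.066),0)
cv2.imwrite("pics/w12.png",im)
Sc=cam("scene");i2=Sc["img"].copy();draw(Sc,i2,[cb(104,26,71+40,106-71+36) ],(0,0,0)) if 0 else None
cv2.imwrite("pics/s12.png",cv2.resize(i2[100:360,120:400],None,fx=2.2,fy=2.2))
```

```text
[488.17671007 -69.72881836 140.59612874] [-3.14082575e+00 -4.75429393e-04  1.63577335e+00] 25.789785078689675
```

View pics/w12.png

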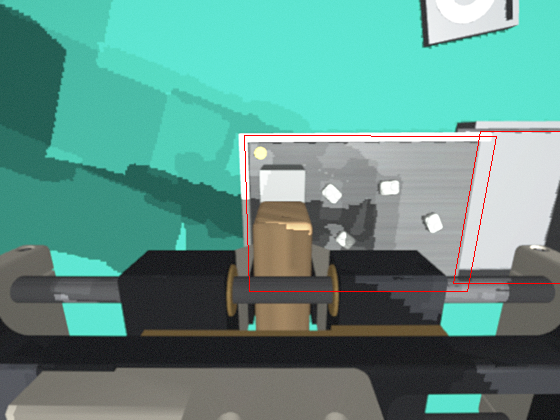

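View pics/s12.png

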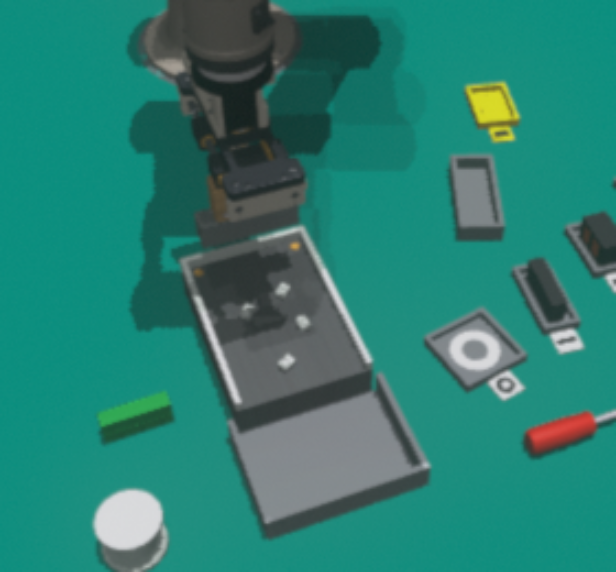

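>>> arm_command --targets '[{"x":0,"y":0,"z":-2,"roll":0},{"x":0,"y":0,"z":-4,"roll":0},{"x":0,"y":0,"z":-5.3,"roll":0},{"x":0,"y":0,"z":-5.8,"roll":0},{"x":0,"y":0,"z":-5.8,"roll":0},{"x":0,"y":0,"z":-5.8,"roll":0},{"x":0,"y":0,"z":-5.8,"roll":0},{"x":0,"y":0,"z":-5.8,"roll":0}]'

```text
time: 25.82
tool_pos: [489.2, -70.6, 83.8]
tcp_rot: [3.14, 0.001, 1.637]
contact_force: [0.3, 0.5, -1.4]
grip_width: 25.7
```

Run:
```python
from fit import *
w=cam("wrist");print(w["o"]["tool_pos"],w["o"]["tcp_rot"],w["o"]["contact_force"])
im=w["img"].copy()
cv2.imwrite("pics/w13.png",im)
Sc=cam("scene");i2=Sc["img"].copy()
cv2.imwrite("pics/s13.png",cv2.resize(i2[170:290,190:310],None,fx=5,fy=5))
```

```text
[489.23040285 -70.61836473  83.79017675] [3.13972216e+00 6.80643236e-04 1.63684014e+00] [ 0.27549951  0.51222252 -1.40611121]
```

View pics/w13.png

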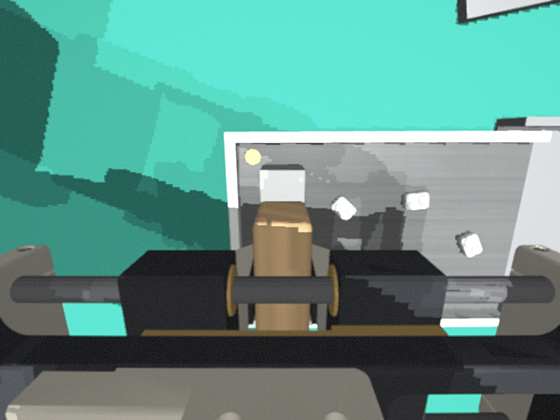

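View pics/s13.png

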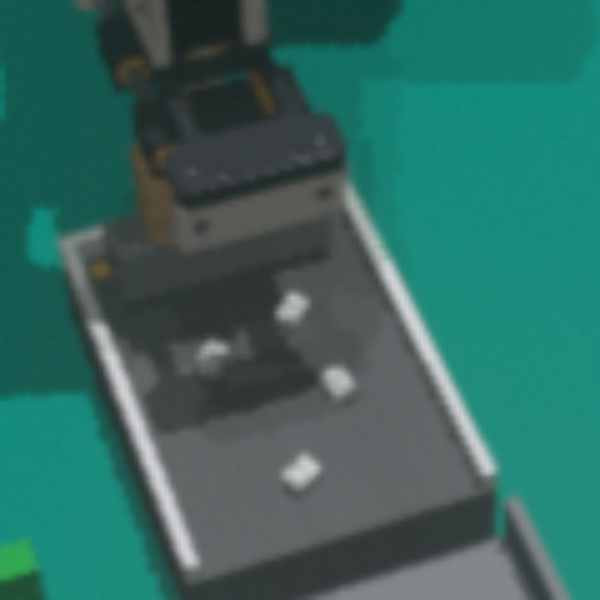

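>>> arm_command --targets '[{"x":0,"y":0,"z":-0.3,"roll":0},{"x":0,"y":0,"z":-0.6,"roll":0},{"x":0,"y":0,"z":-0.63,"roll":0},{"x":0,"y":0,"z":-0.63,"roll":0},{"x":0,"y":0,"z":-0.63,"roll":0}]'

```text
time: 26.33
tool_pos: [488.5, -70.5, 76.4]
tcp_rot: [-3.141, -0.0, 1.637]
contact_force: [0.1, -0.3, -1.8]
grip_width: 25.8
```

>>> arm_command --targets '[{"x":0.4,"y":0.03,"z":0.07,"roll":0},{"x":1.4,"y":0.09,"z":0.07,"roll":0},{"x":2.6,"y":0.17,"z":0.07,"roll":0},{"x":3.8,"y":0.25,"z":0.07,"roll":0},{"x":5,"y":0.33,"z":0.07,"roll":0},{"x":6.2,"y":0.41,"z":0.07,"roll":0},{"x":7.4,"y":0.49,"z":0.07,"roll":0},{"x":8.6,"y":0.57,"z":0.07,"roll":0}]'

```text
time: 27.0
tool_pos: [575.4, -64.7, 77.3]
tcp_rot: [3.142, 0.0, 1.637]
contact_force: [-0.8, -0.6, -1.3]
grip_width: 25.6
```

>>> arm_command --targets '[{"x":1.2,"y":0.08,"z":0,"roll":0},{"x":2.4,"y":0.16,"z":0,"roll":0},{"x":3.6,"y":0.24,"z":0,"roll":0},{"x":4.8,"y":0.32,"z":0,"roll":0},{"x":6,"y":0.4,"z":0,"roll":0},{"x":7.2,"y":0.48,"z":0,"roll":0},{"x":8.4,"y":0.56,"z":0,"roll":0},{"x":9.6,"y":0.64,"z":0,"roll":0}]'

```text
time: 27.67
tool_pos: [671.3, -58.2, 77.1]
tcp_rot: [-3.142, -0.0, 1.637]
contact_force: [0.9, 0.5, -1.2]
grip_width: 25.8
```

>>> arm_command --targets '[{"x":0.6,"y":0.04,"z":0,"roll":0},{"x":0.6,"y":0.04,"z":0,"roll":0},{"x":0.6,"y":0.04,"z":0,"roll":0}]'

```text
time: 27.92
tool_pos: [676.3, -57.9, 76.8]
tcp_rot: [-3.141, -0.0, 1.637]
contact_force: [0.3, -0.5, -1.7]
grip_width: 25.3
```

Run:
```python
from fit import *
w=cam("wrist");print(w["o"]["tool_pos"],w["o"]["tcp_rot"],w["o"]["contact_force"])
im=w["img"].copy()
cv2.imwrite("pics/w14.png",im)
Sc=cam("scene");i2=Sc["img"].copy()
cv2.imwrite("pics/s14.png",cv2.resize(i2[180:350,180:330],None,fx=3.5,fy=3.5))
```

```text
[676.25822297 -57.92849569  76.83459185] [-3.14079569e+00 -1.10199634e-04  1.63699074e+00] [ 0.26824034 -0.51000779 -1.6741618 ]
```

View pics/w14.png

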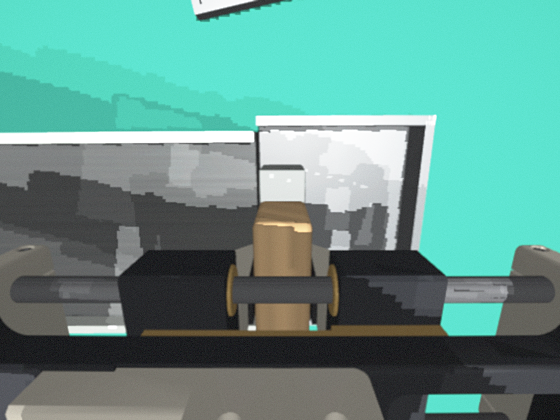

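View pics/s14.png

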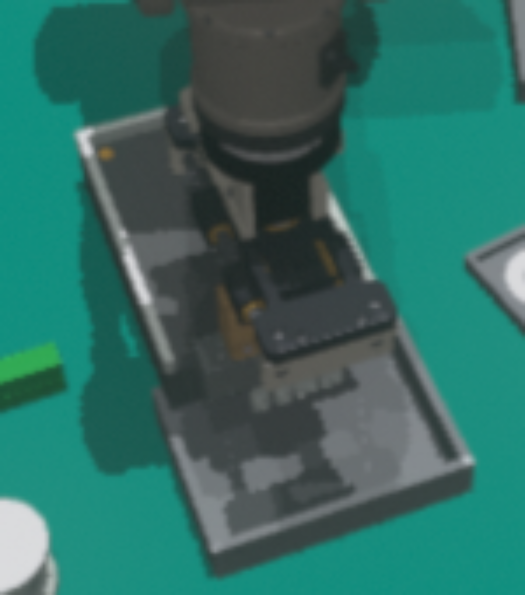

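>>> arm_command --targets '[{"x":0,"y":0,"z":2,"roll":0},{"x":0,"y":0,"z":5,"roll":0},{"x":0,"y":0,"z":7,"roll":-0.1},{"x":-3,"y":2,"z":7,"roll":-0.22},{"x":-6,"y":4,"z":7,"roll":-0.34},{"x":-9,"y":6,"z":7,"roll":-0.46},{"x":-12,"y":8,"z":7,"roll":-0.58},{"x":-15,"y":10,"z":7,"roll":-0.7}]'

```text
time: 28.68
tool_pos: [524.3, 42.6, 147.5]
tcp_rot: [3.141, -0.0, 0.93]
contact_force: [0.6, 0.4, -0.9]
grip_width: 26.0
```

>>> arm_command --targets '[{"x":-2,"y":3,"z":0,"roll":-0.12},{"x":-4,"y":5,"z":0,"roll":-0.24},{"x":-6,"y":7,"z":0,"roll":-0.36},{"x":-8,"y":9,"z":0,"roll":-0.48},{"x":-10,"y":11,"z":0,"roll":-0.6},{"x":-10.5,"y":13,"z":0,"roll":-0.72},{"x":-10.5,"y":15,"z":0,"roll":-0.84},{"x":-10.5,"y":17,"z":0,"roll":-0.96}]'

```text
time: 29.35
tool_pos: [420.5, 212.7, 147.8]
tcp_rot: [-3.142, -0.001, -0.029]
contact_force: [0.4, -0.3, -2.5]
grip_width: 26.0
```

Run:
```python
from fit import *
Sc=cam("scene");i2=Sc["img"].copy();T=cam("top");print(T["o"]["tool_pos"],T["o"]["tcp_rot"])
a=cv2.resize(i2[190:350,180:330],None,fx=3,fy=3);b=cv2.resize(T["img"][120:250,270:350],(300,480),interpolation=cv2.INTER_CUBIC)
cv2.imwrite("pics/st15.png",np.hstack([a,b]))
```

```text
[421.05148624 215.46991521 147.96045454] [-3.13932742e+00 -1.55319407e-03 -3.84180531e-02]
```

View pics/st15.png

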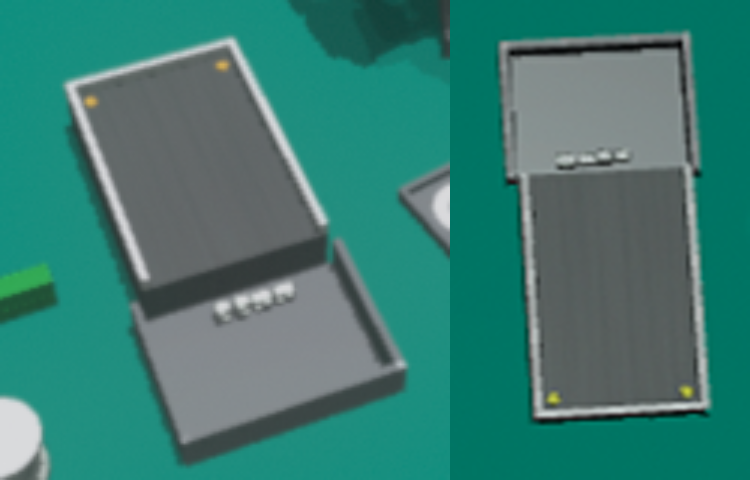

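>>> arm_command --targets '[{"x":0.05,"y":0.75,"z":0,"roll":-0.12},{"x":0.05,"y":0.75,"z":0,"roll":-0.262},{"x":0.05,"y":0.75,"z":0,"roll":-0.262},{"x":0.05,"y":0.75,"z":0,"roll":-0.262},{"x":0.05,"y":0.75,"z":0,"roll":-0.262},{"x":0.05,"y":0.75,"z":0,"roll":-0.262}]'

```text
time: 29.95
tool_pos: [422.0, 219.0, 147.3]
tcp_rot: [3.141, 0.0, -0.283]
contact_force: [0.2, -0.1, -1.9]
grip_width: 25.8
```

Run:
```python
from fit import *
w=cam("wrist");print(w["o"]["tool_pos"],w["o"]["tcp_rot"],w["o"]["grip_width"])
cv2.imwrite("pics/w16.png",w["img"])
```

```text
[422.032726   218.98130055 147.32537143] [ 3.14140799e+00  1.92080142e-05 -2.82713031e-01] 25.827137858319727
```

View pics/w16.png

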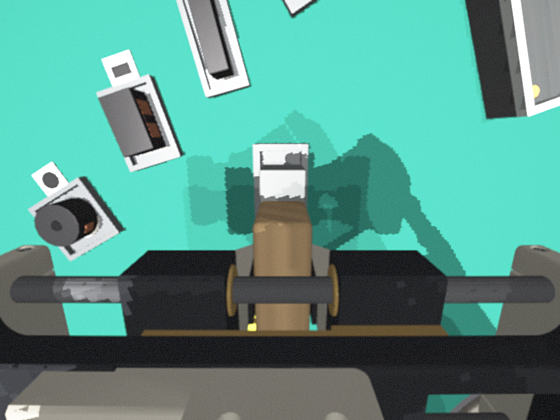

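>>> arm_command --targets '[{"x":0,"y":0.03,"z":-3,"roll":0},{"x":0,"y":0.03,"z":-6,"roll":0},{"x":0,"y":0.03,"z":-7.5,"roll":0},{"x":0,"y":0.03,"z":-8.7,"roll":0},{"x":0,"y":0.03,"z":-9.7,"roll":0},{"x":0,"y":0.03,"z":-10.3,"roll":0},{"x":0,"y":0.03,"z":-10.5,"roll":0},{"x":0,"y":0.03,"z":-10.55,"roll":0}]'

```text
time: 30.67
tool_pos: [422.1, 219.7, 41.6]
tcp_rot: [3.141, 0.0, -0.285]
contact_force: [0.2, 0.0, -1.7]
grip_width: 26.1
```

>>> arm_command --targets '[{"x":0,"y":0,"z":0,"roll":0},{"x":0,"y":0,"z":0,"roll":0},{"x":0,"y":0,"z":0,"roll":0},{"x":0,"y":0,"z":-0.03,"roll":0},{"x":0,"y":0,"z":-0.03,"roll":0}]'

```text
time: 31.08
tool_pos: [422.2, 219.8, 41.7]
tcp_rot: [-3.141, -0.0, -0.285]
contact_force: [-0.2, -0.2, -1.3]
grip_width: 25.7
```

Within about 0.6 mm of the floor; release and rise clear.

>>> arm_command --targets '[{"x":0,"y":0,"z":-0.04,"roll":0},{"x":0,"y":0,"z":-0.04,"roll":0},{"x":0,"y":0,"z":-0.04,"roll":0}]'

```text
time: 31.33
tool_pos: [422.1, 219.8, 41.1]
tcp_rot: [3.142, -0.0, -0.285]
contact_force: [0.5, 0.1, -1.7]
grip_width: 25.8
```

>>> arm_command --targets '[{"x":0,"y":0,"z":0,"roll":0},{"x":0,"y":0,"z":0,"roll":0},{"x":0,"y":0,"z":0,"roll":0},{"x":0,"y":0,"z":0,"roll":0},{"x":0,"y":0,"z":0,"roll":0},{"x":0,"y":0,"z":3,"roll":0},{"x":0,"y":0,"z":7,"roll":0},{"x":0,"y":0,"z":11,"roll":0}]' --fingers 0.8

```text
time: 32.0
tool_pos: [421.1, 219.5, 151.7]
tcp_rot: [3.14, 0.002, -0.285]
contact_force: [1.0, -0.3, -0.1]
grip_width: 72.0
```

>>> arm_command --targets '[{"x":0,"y":0,"z":4,"roll":0},{"x":0,"y":0,"z":8,"roll":0},{"x":0,"y":-4,"z":10,"roll":0},{"x":0,"y":-8,"z":10,"roll":0},{"x":0,"y":-12,"z":10,"roll":0},{"x":0,"y":-16,"z":10,"roll":0},{"x":0,"y":-20,"z":10,"roll":0},{"x":0,"y":-24,"z":10,"roll":0}]'

```text
time: 32.67
tool_pos: [421.6, -21.9, 251.3]
tcp_rot: [3.142, -0.001, -0.285]
contact_force: [0.6, 0.2, 0.4]
grip_width: 73.5
```

>>> arm_command --targets '[{"x":0,"y":-4,"z":0,"roll":0},{"x":0,"y":-8,"z":0,"roll":0},{"x":0,"y":-12,"z":0,"roll":0},{"x":0,"y":-16,"z":0,"roll":0},{"x":0,"y":-20,"z":0,"roll":0},{"x":0,"y":-24,"z":0,"roll":0},{"x":0,"y":-24,"z":0,"roll":0},{"x":0,"y":-24,"z":0,"roll":0}]'

```text
time: 33.33
tool_pos: [421.5, -261.8, 250.5]
tcp_rot: [-3.141, 0.001, -0.289]
contact_force: [-1.1, 1.3, 0.1]
grip_width: 73.4
```

Run:
```python
from fit import *
Sc=cam("scene");T=cam("top");print(T["o"]["tool_pos"],T["o"]["time"])
cv2.imwrite("pics/s17.png",cv2.resize(Sc["img"][120:320,190:510],None,fx=2.4,fy=2.4,interpolation=cv2.INTER_CUBIC));cv2.imwrite("pics/t17.png",cv2.resize(T["img"][110:310,110:440],None,fx=2.4,fy=2.4,interpolation=cv2.INTER_CUBIC))
print(fit([T],HOLD,np.array((422,220,-.285)),1,100))
```

```text
[ 421.68524812 -260.29021803  250.58615981] 33.3833
(array([ 4.22306e+02,  2.19749e+02, -2.80000e-01]), np.float64(25.0), [726])
```

View pics/s17.png

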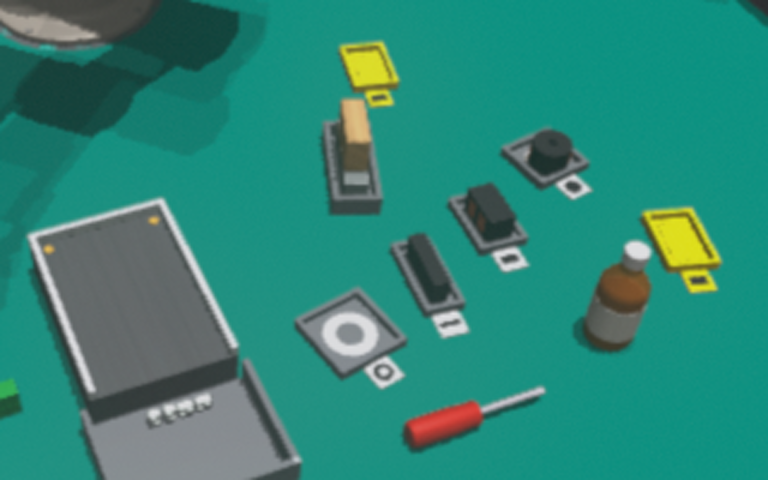

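View pics/t17.png

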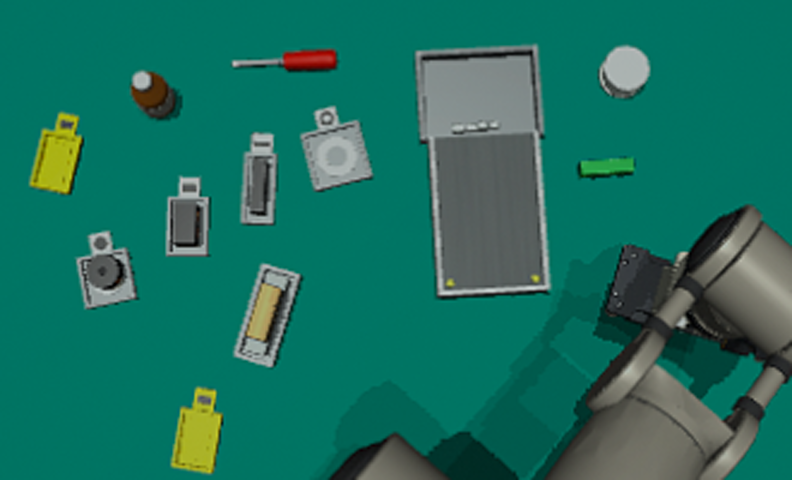

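Run:
```python
from fit import *
Sc=cam("scene");T=cam("top")
out=[]
for c in (T,Sc):
    im=c["img"]; u=proj(c,[[468.3,434.3,3]])[0].astype(int)
    sub=cv2.resize(im[u[1]-25:u[1]+25,u[0]-25:u[0]+25],None,fx=8,fy=8,interpolation=cv2.INTER_CUBIC)
    def dr(P,col,z):
        q=(proj(c,np.c_[P,np.full(len(P),z)])-(u-25)+.5)*8
        cv2.polylines(sub,[q.astype(int)],True,col,1)
    a=.228;Rm=np.array([[np.cos(a),-np.sin(a)],[np.sin(a),np.cos(a)]])
    sq=np.array([[1,1],[-1,1],[-1,-1],[1,-1]])
    dr(sq*34@Rm.T+[468.3,434.3],(0,0,255),11)
    dr(np.c_[np.cos(t),np.sin(t)]*22+[468.5,434.5],(255,255,0),35)
    out.append(sub)
    hsv=cv2.cvtColor(im,cv2.COLOR_BGR2HSV)
    m=((hsv[...,2]<75)&(hsv[...,1]<110)).astype(np.uint8)
    n,l,st,ce=cv2.connectedComponentsWithStats(m)
    for k in range(1,n):
        if st[k,4]>30 and np.hypot(*(ce[k]-u))<15: print(ce[k],st[k,4],unproj(c,ce[k],20))
cv2.imwrite("pics/p18.png",np.hstack(out))
```

```text
[158.08888889 223.57777778] 45 [[473.06091516 417.48390217  20.        ]]
[418.51372549 183.35686275] 255 [[474.76284161 432.19905788  20.        ]]
```

View pics/p18.png

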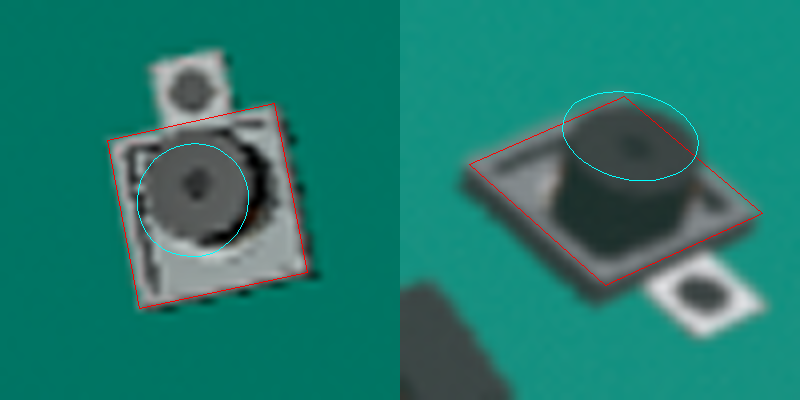

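>>> arm_command --targets '[{"x":0,"y":4,"z":0,"roll":0},{"x":0.3,"y":8,"z":0,"roll":0.1},{"x":0.6,"y":12,"z":0,"roll":0.2},{"x":1,"y":16,"z":0,"roll":0.3},{"x":1.3,"y":20,"z":0,"roll":0.4},{"x":1.6,"y":24,"z":0,"roll":0.5},{"x":2,"y":28,"z":0,"roll":0.515},{"x":2.2,"y":32,"z":0,"roll":0.515}]'

```text
time: 34.2
tool_pos: [443.3, 63.0, 251.6]
tcp_rot: [3.141, -0.001, 0.233]
contact_force: [0.7, 0.8, -1.1]
grip_width: 73.2
```

>>> arm_command --targets '[{"x":0,"y":4,"z":0,"roll":0},{"x":0.3,"y":8,"z":0,"roll":0},{"x":0.6,"y":12,"z":0,"roll":0},{"x":1,"y":16,"z":0,"roll":0},{"x":1.3,"y":20,"z":0,"roll":0},{"x":1.6,"y":24,"z":0,"roll":0},{"x":2,"y":28,"z":0,"roll":0},{"x":2.2,"y":32,"z":-3,"roll":0}]'

```text
time: 34.87
tool_pos: [466.2, 378.3, 230.8]
tcp_rot: [-3.138, -0.01, 0.233]
contact_force: [0.8, -0.2, 1.0]
grip_width: 73.6
```

>>> arm_command --targets '[{"x":0,"y":3,"z":-4,"roll":0},{"x":0,"y":5,"z":-7,"roll":0},{"x":0,"y":5,"z":-7,"roll":0},{"x":0,"y":5,"z":-7,"roll":0},{"x":0,"y":5,"z":-7,"roll":0},{"x":0,"y":5,"z":-7,"roll":0}]'

```text
time: 35.37
tool_pos: [466.4, 423.1, 158.7]
tcp_rot: [-3.14, -0.004, 0.23]
contact_force: [-0.5, -0.1, -0.6]
grip_width: 73.3
```

Run:
```python
from fit import *
w=cam("wrist");print(w["o"]["tool_pos"],w["o"]["tcp_rot"],w["o"]["grip_width"])
im=w["img"].copy();draw(w,im,NP,(468.3,434.3,.228));draw(w,im,[cyl(44,32)+[0,0,3]],(473,434.3,0),10)
cv2.imwrite("pics/w19.png",cv2.resize(im[80:280,120:400],None,fx=2.7,fy=2.7))
```

```text
[466.411577   423.12516033 158.66880894] [-3.14049896 -0.00362252  0.22975327] 73.2672778447375
```

View pics/w19.png

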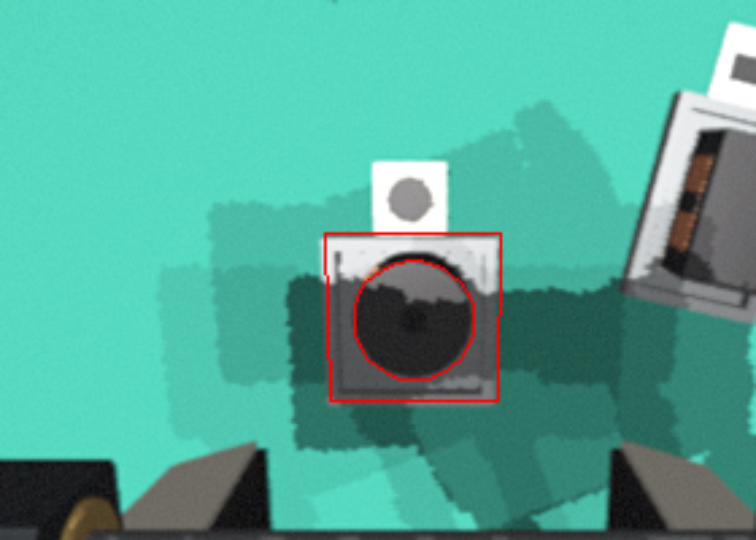

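>>> arm_command --targets '[{"x":0,"y":0,"z":4,"roll":0},{"x":0,"y":0,"z":8,"roll":0},{"x":0,"y":0,"z":10,"roll":0},{"x":0,"y":0,"z":10,"roll":0},{"x":0,"y":0,"z":10,"roll":0},{"x":0,"y":0,"z":10,"roll":0}]'

```text
time: 35.92
tool_pos: [465.8, 422.3, 256.5]
tcp_rot: [-3.142, -0.001, 0.229]
contact_force: [0.0, -0.1, -0.1]
grip_width: 73.1
```

```bash
python3 -c "
from plant import bot
print(bot.close_job())"
```

```text
the job is handed in; nothing more can be done
None
```

The station is tidied and the job was handed in at about 36 s. The close call gave no verdict.

- **Cores:** The pot, bar and block cores went into their own nests at half the maximum grip, about 30 N per finger. There was no ring core at this start.
- **Dross:** After the cores were away, I took the scraper and swept all four lumps into the tray in one pass, riding about 2 mm above the plate. I saw no contact force on the plate beyond the scraper's own weight.
- **Scraper:** It is back upright in its holder.

**Last checks:**
- The top and scene pictures showed the plate clear, four lumps in the tray and the scraper in its holder. The spool, bottle, screwdriver and green bar looked unmoved.
- The pot core now sits about 4–5 mm towards +x of its nest centre. A wrist picture right after I placed it looked centred, and I don't know what moved it. The last wrist picture matches an upright pot on the nest floor, inside the walls, so I left it there.
- One wrist picture put the station a few mm from my first fit. That was within the clearances, so I went ahead.

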